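# Clamp a round bar in the filing jig

## Robot

A 6-joint arm with a two-finger parallel gripper is mounted at the origin on the work surface. World frame = base frame: x ahead of the robot, y to its left, z up, the work surface at z = 0. Lengths are in m, angles in rad, forces in N, time in s.
With the tool pointing down it reaches from about 0.35 to 0.975 m from the base axis. Payload 4.9 kg.
Tool frame: the origin (TCP) lies at the very end of the fingers, on their centre line; the grasp point (between the pads) lies 19 mm behind it (manip.grip_depth is the distance from the TCP to the grasp point, in m); z points along the fingers, x is the direction in which the jaws open and shut, and the axes are right-handed (so a half turn about z gives the same grasp; the last joint's range is limited). The gripper opens to 85 mm and grips with 20 to 120 N. Pads are 22 mm wide; open, the fingers measure 114 mm over their backs; the gripper's body (76 mm by 85 mm) begins 54 mm behind the grasp point. The pads swing forward as they close: fully open they stand 13 mm farther back than shut.
Start: joints at [-1.228, 0.053, 1.613, -0, 1.476, -0.119], TCP at [0.278, -0.56, 0.231] pointing down, gripper open.
Joint ranges: [-3.01, 3.01], [-1.01, 2.22], [0.06, 2.58], [-1.02, 4.17], [0.09, 2.62], [-3.14, 3.14]. Speed limits (rad/s): [2.57, 2.57, 3.14, 3.14, 3.14, 3.14].

## Interface

Orientations are given as a unit quaternion [w, x, y, z].
In Python, from plant import manip gives the robot as it stands. The module is installed in compiled form; this text tells all that it offers.
- The arm moves only by the shell command python3 -m crank 'ROWS' [OPENING]. ROWS is JSON, a list of rows, each a list of 4 numbers: the shift along the tool's x, y, z in cm, then the turn about the tool's z in units of 6 degrees (1.0 is 6 degrees). A call has 1 to 10 rows; each row shifts and turns the commanded pose from where the row before left it, along the tool's axes as they then stand; what a row does not reach is not made up. A row lasts 1/12 s, in which the tool goes at most 41.7 mm and 7.16 degrees, less where a joint would pass 70% of its speed; a pose out of reach is approached as far as the arm can. A call with a gripper value outside its range is refused whole. OPENING is the opening, from 0 (shut) to 1 (fully open), set as the call begins (- or left out, the last holds). The fingers move at their own pace and stop on an object; the grip force is fixed at half the most. Time passes only in rows, so rows that do not move let the fingers close. It gives the time, the measured TCP pose, the force and the opening at its end, in the units of the state.
- manip.state(): the state, without advancing time (a new reading comes with each control period).
- manip.grab_frame(name): name is "side" or "top"; returns a dict with "img" (400x640x3 uint8, red, green, blue), "intrinsics" (3x3 intrinsics, pixels), "position" and "orientation" of the camera in the world. Camera axes: x right, y up, looking along -z (the intrinsics and any distortion apply to the point x, -y, -z); pixel columns grow to the right and rows downward; lengths in m; the calibration is good to about 2 mm. A picture is of the moment at which its call begins. There is no depth.
- manip.job_done(): hands the job in, once; it reports no verdict.
The state is a dict: "time": time; "joint_pos": joint angles; "joint_vel": joint speeds; "joint_efforts": joint torques, N m; "tool_pos": TCP position; "tool_rot": TCP orientation; "contact_force": force on the tool from outside, world axes, zero at the start; "ft_torque": the same for the moment, N m; "gripper_width": opening from 0.0 (shut) to 1.0 (fully open).
Only numpy, scipy, OpenCV 4.12 (cv2) and the standard library are available. Lean on these libraries where they do the work, as an engineer would, in place of code of your own. Each camera call takes 0.05 s, during which the arm holds its last target.

## Task

Take the thick round steel bar from the wooden rest and push it down past the sprung jaw into the two forks of the filing jig, lying fully home and about evenly through both forks. Then swing the strap over the bar as far as it goes and screw the knurled thumbscrew down clockwise, a grip at a time, until it comes up against its stop, so that the pad clamps the bar. Leave the other two bars on the rest, and let go of everything.

Things in the scene. Friction and masses are not known exactly. Their poses are not given: they have to be found in the camera images.
- bar: The bar to clamp: plain round steel, 12 mm diameter, 160 mm long, about 0.14 kg. x axis along its length. It starts in one of the rest's notches, along the rest's y axis, its axis 30 mm above the table; between the rest's two strips it lies free over a 6 mm board. Origin on its surface at mid-length: use point bar_center.
- bar_center (a point): Centre of the round bar: on its axis, at mid-length.
- thin_bar: Another round steel bar on the rest, 8 mm diameter, 160 mm long, x axis along its length. Leave it.
- square_bar: A square steel bar on the rest, 12 x 12 mm, 160 mm long, x axis along its length. Leave it.
- rest: Fixed wooden bar rest: board 180 (x) by 110 (y) by 6 mm with two notched strips, 14 mm wide and 34 mm high, at y = -45 and +45 mm. Three notches per strip at x = -55, 0 and +55 mm, 14 mm wide, floor 24 mm above the table. Origin: centre of its underside. Which bar is in which notch varies.
- jig: Fixed filing jig: grey base plate 12 mm thick, x -40 to 95 mm, y -82 to 82 mm of its frame. Origin on the table straight under the seat; z up. The seated bar lies along its y axis at x = 0, in two forks, 14 mm wide in y, at y = -55 and +55 mm. Between the forks nothing near the bar stands above 26 mm. The screw's axis stands at x = 70, y = 60 mm.
- jig_seat (a point): Centre of the bar when fully home: 50 mm above the table, midway between the forks; axes as the jig's. The fork slots open upward, x from -8 to +7 mm, floor 44 mm above the table; the fixed prong on the -x side, flared at its tip, reaches 86 mm; the low prong on the +x side 50 mm.
- jaw (a joint): Sprung jaw on the +x side of the forks, hinged along the jig's y at x = 16 mm, 20 mm up. 0 = shut, grows as it is pushed out to +x. It holds a free-turning roller, 4 mm radius, over each slot, centre at x = 5 mm, 59 mm up when shut. Pushing the bar straight down spreads it by 0.13 rad against about 6 N; it snaps back once the bar is home. The bar's weight alone does not open it.
- strap (a joint): Dark steel strap, 22 mm wide, 8 mm thick, turning about the screw's axis. 0 = parked aside, grows clockwise from above to a stop at 1.3 rad, where its pad is straight over the seat. Starts at 0 to 0.2, stays where left (friction 0.1 N m). Underside 74 mm above the table with the screw at 0; it comes down with the screw but does not turn with it.
- strap_pin (a point): Mid-height of the upright grip pin on the strap's end, 10 mm diameter, reaching from 13 mm below this point (the strap's top) to 13 mm above; 92 mm from the screw's axis, straight above the pad.
- pad: Round pad under the strap's end, 18 mm diameter, on a spring (3 N per mm, about 3 N at first touch). Origin: centre of its underside, 64 mm above the table with the screw at 0 and the pad free.
- screw (a joint): Turn of the knurled thumbscrew, rad: 0 = fully raised, grows as it is turned clockwise seen from above, stop at 9.4 (a turn and a half), where the strap comes down on the post. It starts between 0 and 1.2. The screw, strap and pad go down 1.15 mm per rad. It stays where it is left and turns easily (about 0.06 N m).
- screw_grip (a point): On the screw's vertical axis, 16 mm above the underside of the knurled head and 12 mm below its flat top. The head is 30 mm in diameter and 28 mm high; its underside is 6 mm above the strap's top, and it goes down with the screw.
Things that resemble listed ones, but are neither listed nor needed, are in the scene too. Leave any blue or turquoise look-alike of the bar alone. Leave any blue look-alike of the jig alone.

How it is judged:
On the way, in this order (a step that is already met when the one before it is completed fails the run):
1. the round bar is fully home in both forks (x of bar_center in the frame of jig_seat between -0.004 and 0.004 m and y of bar_center in the frame of jig_seat between -0.02 and 0.02 m and z of bar_center in the frame of jig_seat between -0.004 and 0.004 m and angle between the x axis of bar and the y axis of jig, either way round below 0.06 rad), for 0.2 s.
2. the strap is swung over the bar, with the screw still up (all of step 1 and value of joint strap above 1.2 rad and value of joint screw below 8.6 rad), for 0.2 s.
At the end, for the whole second after the job is handed in: The round bar rests in both forks (within 4 mm of the seat across and in height, 20 mm lengthwise, 0.06 rad), the jaw is shut over it (under 0.05 rad), the strap is over it (past 1.2 rad), the screw is down (past 8.8 of 9.4 rad) and the pad presses the bar with over 4 N (all of step 1 and value of joint jaw below 0.05 rad and value of joint strap above 1.2 rad and value of joint screw above 8.8 rad and contact force between pad and bar above 4 N and linear speed of bar below 0.02 m/s); the robot touches nothing.
It fails at once if the thin bar is moved more than 20 mm (distance of thin_bar from where it was at the start of the episode above 0.02 m).
It fails at once if the square bar is moved more than 20 mm (distance of square_bar from where it was at the start of the episode above 0.02 m).
It also fails if it takes over 72 s, if anything falls off the work surface, if the arm or the gripper's body presses on something with over 40 N, if the wrist force passes 120 N, or if a joint passes its speed limit or range.

## Working session

There is one attempt and no reset: what is moved stays moved. The work goes in short steps, Python scripts to look and compute and a shell command to move; the robot and the scene stay as the last step left them, time stands still between calls to the robot, and variables do not carry over. Pictures are saved under pics/ and viewed, and the job is handed in when it is done.

```bash
mkdir -p pics; ls; cat > h.py <<'E'
import numpy as np, cv2
from scipy.spatial.transform import Rotation as R
from plant import manip
def q2m(q): return R.from_quat([q[1],q[2],q[3],q[0]]).as_matrix()
def grab(name,fn=None):
    f=manip.grab_frame(name)
    if fn: cv2.imwrite(fn,f["img"][:,:,::-1])
    return f
def ray(f,u,v):
    K=np.array(f["intrinsics"]);d=np.linalg.inv(K)@np.array([u,v,1.0])
    d=np.array([d[0],-d[1],-d[2]]);M=q2m(f["orientation"])
    d=M@d;return np.array(f["position"]),d/np.linalg.norm(d)
def onz(f,u,v,z):
    o,d=ray(f,u,v);return o+d*(z-o[2])/d[2]
def proj(f,p):
    c=q2m(f["orientation"]).T@(np.array(p)-np.array(f["position"]))
    K=np.array(f["intrinsics"]);x=K@np.array([c[0],-c[1],-c[2]]);return x[:2]/x[2]
def tri(f1,p1,f2,p2):
    o1,d1=ray(f1,*p1);o2,d2=ray(f2,*p2)
    A=np.stack([d1,-d2],1);s=np.linalg.lstsq(A,o2-o1,rcond=None)[0]
    a=o1+d1*s[0];b=o2+d2*s[1];return (a+b)/2,np.linalg.norm(a-b)
E
python3 - <<'E'
from h import *
import pickle
for n in("top","side"):
    f=grab(n,f"pics/{n}0.png");pickle.dump(f,open(n+"0.pkl","wb"));print({k:f[k] for k in f if k!="img"})
print(manip.state(),manip.grip_depth)
E
```

```text
pics
{'intrinsics': array([[513.44737291,   0.        , 313.13002245],
       [  0.        , 513.44737291, 199.11628727],
       [  0.        ,   0.        ,   1.        ]]), 'position': array([0.29859727, 0.11998858, 1.2739371 ]), 'orientation': array([-0.70386244, -0.04043624,  0.03905724,  0.70810812])}
{'intrinsics': array([[411.31945957,   0.        , 316.5095703 ],
       [  0.        , 411.31945957, 200.11423003],
       [  0.        ,   0.        ,   1.        ]]), 'position': array([0.35224954, 0.68306896, 0.78478263]), 'orientation': array([-0.07546368, -0.0163267 ,  0.32380626,  0.94296775])}
{'time': 0.1, 'joint_pos': array([-1.22800340e+00,  5.33132114e-02,  1.61416611e+00, -1.32331743e-05,
        1.47599103e+00, -1.19015655e-01]), 'joint_vel': array([ 4.18814801e-05, -2.58691468e-03, -1.70538852e-03,  8.70737627e-04,
       -1.37774873e-03,  2.95221501e-04]), 'joint_efforts': array([-1.42670388e-04, -3.94907463e+01, -3.71362066e+01, -1.31678539e-04,
        3.96042349e-03, -2.08958141e-05]), 'tool_pos': array([ 0.27827681, -0.55899942,  0.23016646]), 'tool_rot': array([-5.80444094e-04,  8.50166989e-01, -5.26512306e-01, -7.37948990e-04]), 'contact_force': array([-0.35536472, -0.09003279, -1.29295095]), 'ft_torque': array([ 0.0706244 , -0.01263001,  0.01270536]), 'gripper_width': 1.0030131388838923} 0.0187
```

View pics/top0.png

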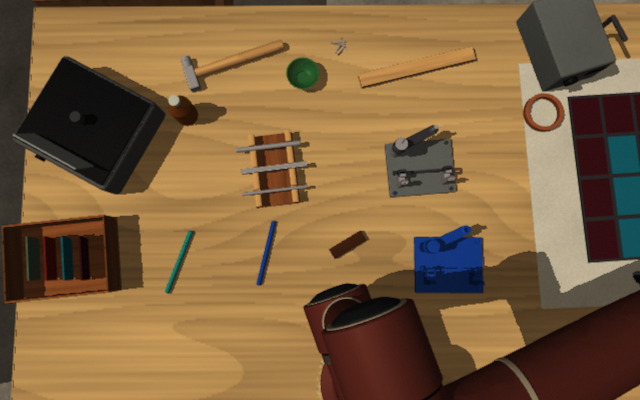

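View pics/side0.png

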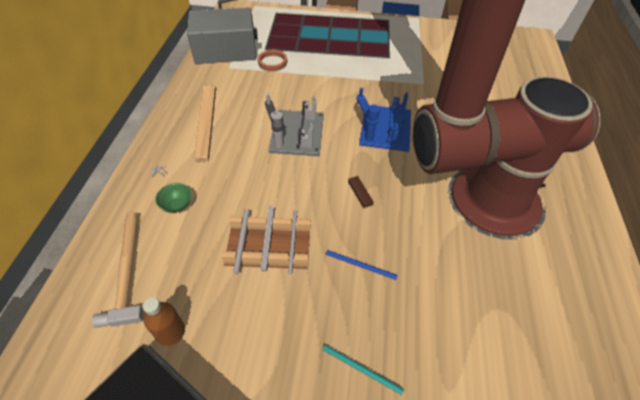

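The top view shows the rest with three bars around (275,168) and the grey jig around (420,165). The blue jig look-alike is at (448,262), and there are blue and teal bars at (266,253) and (180,262). I'll zoom in on these.

```bash
python3 - <<'E'
import pickle
from h import *
t=pickle.load(open("top0.pkl","rb"));s=pickle.load(open("side0.pkl","rb"))
def crop(f,x,y,w,h,k,n): cv2.imwrite(n,cv2.resize(f["img"][y:y+h,x:x+w,::-1],None,fx=k,fy=k,interpolation=cv2.INTER_CUBIC))
crop(t,230,120,100,100,6,"pics/a1.png")
crop(t,375,115,100,90,6,"pics/a2.png")
crop(s,215,195,110,90,6,"pics/a3.png")
crop(s,255,85,80,80,7,"pics/a4.png")
for p in [(275,170),(420,168),(320,200),(0,0),(640,400)]: print(p,onz(t,*p,0))
E
```

```text
(275, 170) [0.51673953 0.21745531 0.        ]
(420, 168) [ 0.51954318 -0.14696299  0.        ]
(320, 200) [0.44017878 0.10491552 0.        ]
(0, 0) [0.97155466 0.93783517 0.        ]
(640, 400) [-0.04502445 -0.65562955  0.        ]
```

View pics/a1.png

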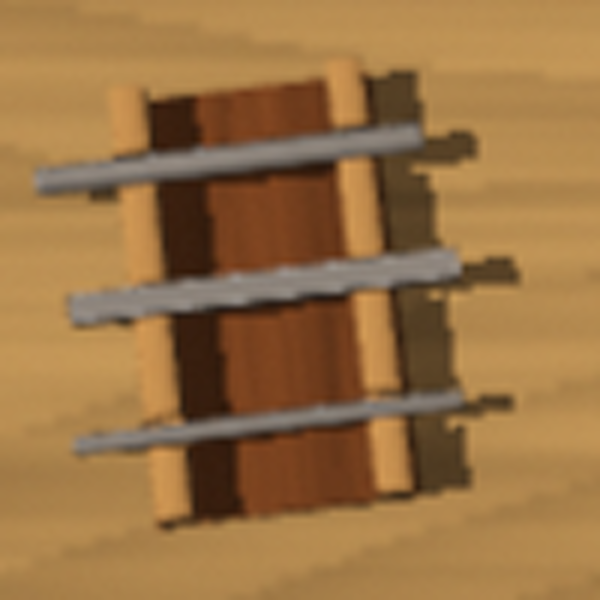

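View pics/a2.png

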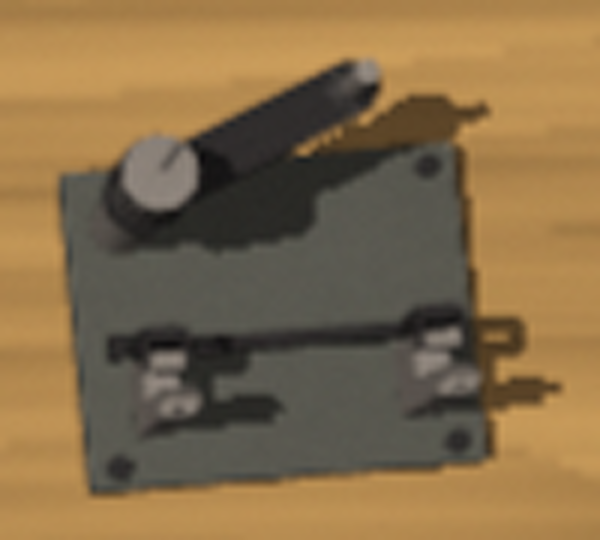

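View pics/a3.png

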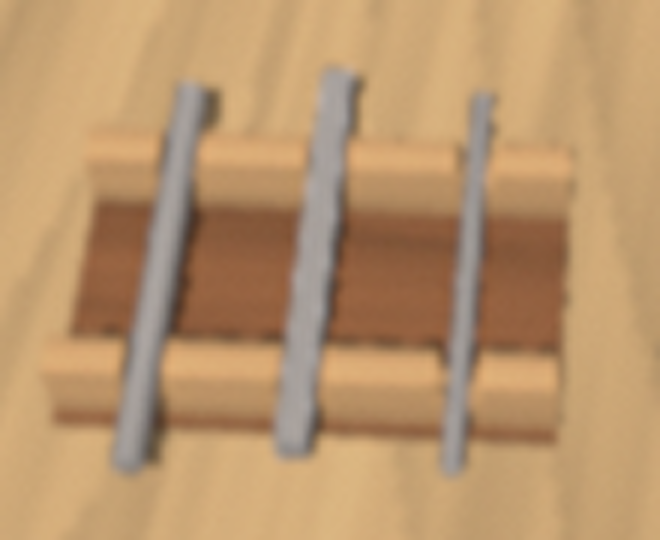

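View pics/a4.png

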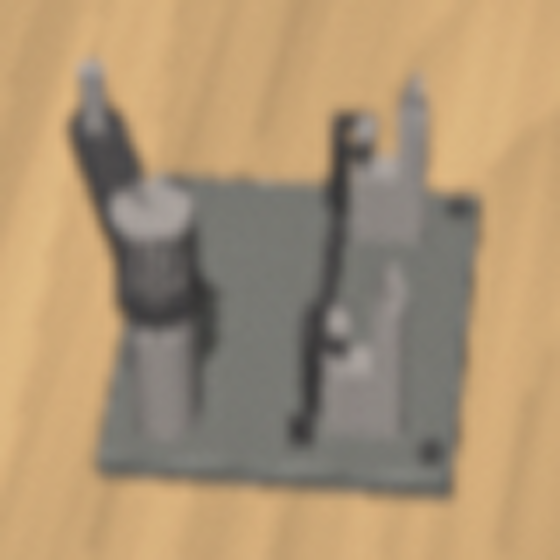

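```bash
python3 - <<'E'
import pickle
from h import *
t=pickle.load(open("top0.pkl","rb"));s=pickle.load(open("side0.pkl","rb"))
def comps(f,x,y,w,h,cond,amin):
    im=f["img"][y:y+h,x:x+w];hsv=cv2.cvtColor(im,cv2.COLOR_RGB2HSV)
    m=cond(hsv).astype(np.uint8)
    n,l,st,c=cv2.connectedComponentsWithStats(m)
    out=[]
    for i in range(1,n):
        if st[i,4]<amin: continue
        p=np.argwhere(l==i)[:,::-1].astype(np.float32);r=cv2.minAreaRect(p)
        out.append((p.mean(0)+[x,y],r[1],st[i,4],p+[x,y]))
    return out
g=lambda h:(h[...,1]<60)&(h[...,2]>90)
C={}
for nm,f,b in(("t",t,(230,120,100,100)),("s",s,(215,195,110,90))):
    print(nm)
    for c in comps(f,*b,g,60):
        p=c[3];mu=p.mean(0);u,sv,vt=np.linalg.svd(p-mu,full_matrices=False);pr=(p-mu)@vt[0]
        a=mu+vt[0]*pr.min();b2=mu+vt[0]*pr.max()
        A,B=onz(f,*a,.03),onz(f,*b2,.03)
        M=onz(f,*mu,.03);d=B-A
        # across-profile
        q=(p-mu)@vt[1]; 
        prof=[]
        im=f["img"].astype(float).mean(2)
        for k in np.arange(-5,5.1,1):
            pts=mu+vt[0]*np.linspace(pr.min()*.3,pr.max()*.3,40)[:,None]+vt[1]*k
            prof.append(cv2.remap(im.astype(np.float32),pts[:,0].astype(np.float32)[None],pts[:,1].astype(np.float32)[None],1).mean())
        print(mu.round(1),"area",c[2],"width px",round(c[2]/(pr.max()-pr.min()),2),"M",M.round(4),"len",np.linalg.norm(d).round(4),"mid",((A+B)/2).round(4),"yawline",np.degrees(np.arctan2(-d[0],d[1])).round(2), np.round(prof))
# jig plate
for nm,f,b in(("t",t,(375,115,100,90)),("s",s,(255,85,80,80))):
    im=f["img"][b[1]:b[1]+b[3],b[0]:b[0]+b[2]];hsv=cv2.cvtColor(im,cv2.COLOR_RGB2HSV)
    m=(hsv[...,1]<75).astype(np.uint8)*255
    cv2.imwrite(f"pics/m{nm}.png",cv2.resize(m,None,fx=6,fy=6))
E
```

```text
t
[268.1 145.9] area 242 width px 3.8 M [0.572  0.2323 0.03  ] len 0.1569 mid [0.5719 0.2336 0.03  ] yawline 6.51 [ 61.  61.  66.  94. 126. 132. 115.  79.  41.  44.  58.]
[274.  167.3] area 299 width px 4.63 M [0.5183 0.2176 0.03  ] len 0.1586 mid [0.5182 0.2179 0.03  ] yawline 6.66 [ 67.  69.  92. 124. 132. 131. 129.  97.  42.  47.  64.]
[274.5 189.9] area 156 width px 2.46 M [0.4623 0.2163 0.03  ] len 0.1551 mid [0.4623 0.2162 0.03  ] yawline 6.71 [ 65.  64.  64.  79. 111. 122.  90.  50.  56.  63.  63.]
s
[267. 239.] area 387 width px 6.05 M [0.5176 0.2247 0.03  ] len 0.1627 mid [0.5183 0.2189 0.03  ] yawline 6.92 [100. 112. 138. 157. 161. 161. 159. 140. 100.  81.  92.]
[241.1 241.4] area 351 width px 5.39 M [0.5709 0.2398 0.03  ] len 0.1627 mid [0.5716 0.2342 0.03  ] yawline 6.85 [ 98. 103. 121. 147. 162. 160. 145. 116.  83.  73.  87.]
[292.4 242.5] area 222 width px 3.56 M [0.462  0.2243 0.03  ] len 0.1574 mid [0.4626 0.2189 0.03  ] yawline 6.76 [ 98.  98. 101. 119. 145. 152. 134. 104.  94.  98.  99.]
```

View pics/mt.png

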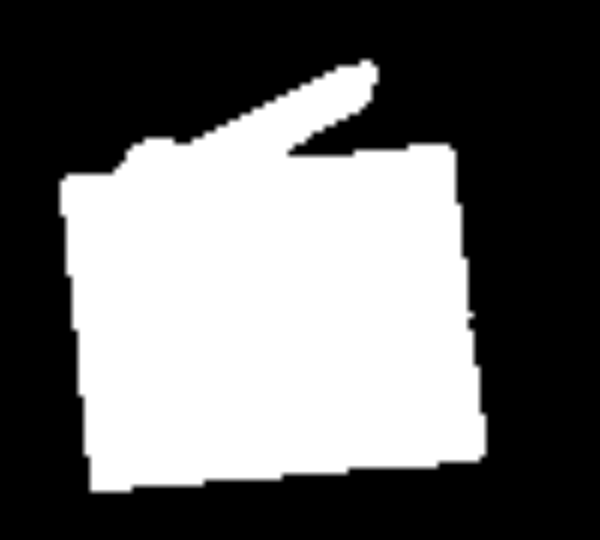

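```bash
python3 - <<'E'
import pickle
from h import *
t=pickle.load(open("top0.pkl","rb"));s=pickle.load(open("side0.pkl","rb"))
b=(375,115,100,90);f=t
im=f["img"][b[1]:b[1]+b[3],b[0]:b[0]+b[2]];hsv=cv2.cvtColor(im,cv2.COLOR_RGB2HSV)
m=(hsv[...,1]<75)
L=[];Rr=[];B=[];T=[]
for r in range(33,76):
    c=np.where(m[r])[0];L.append((c.min()-.5,r));
for r in range(28,74):
    c=np.where(m[r])[0];c=c[c<84];Rr.append((c.max()+.5,r))
for c in range(18,79):
    r=np.where(m[:,c])[0];B.append((c,r.max()+.5))
for c in list(range(11,19))+list(range(51,74)):
    r=np.where(m[:,c])[0];T.append((c,r.min()-.5))
def W(p): return np.array([onz(f,x+b[0],y+b[1],.012)[:2] for x,y in p])
def fit(P):
    v=cv2.fitLine(P.astype(np.float32),cv2.DIST_HUBER,0,.0005,.0005).ravel();return v
for n,P in(("L y=+82",L),("R y=-82",Rr),("B x=-40",B),("T x=95",T)):
    v=fit(W(P));d=v[:2]; 
    if n[0] in"LR": d=d*np.sign(d[0]); yaw=np.degrees(np.arctan2(d[1],d[0]))
    else: d=d*np.sign(d[1]); yaw=np.degrees(np.arctan2(-d[0],d[1]))
    print(n,yaw,v[2:])
    globals()["v"+n[0]]=v
yb=[]
def ln(v): return np.array(v[:2]),np.array(v[2:])
# offsets along mean axes
for yaw in (5.0,5.5,6):
    a=np.radians(yaw);ex=np.array([np.cos(a),np.sin(a)]);ey=np.array([-np.sin(a),np.cos(a)])
    l=W(L)@ey;r=W(Rr)@ey;bb=W(B)@ex;tt=W(T)@ex
    print(yaw,"W",np.median(l)-np.median(r),"H",np.median(tt)-np.median(bb),"std",l.std(),r.std(),bb.std(),tt.std(),
     "org",(np.median(l)+np.median(r))/2*ey+ex*((np.median(bb)+.040)+(np.median(tt)-.095))/2)
E
```

```text
L y=+82 4.257879 [ 0.5220833  -0.06142021]
R y=-82 4.372021 [ 0.52508956 -0.22633211]
B x=-40 4.3521323 [ 0.4517889 -0.1393214]
T x=95 8.05111 [ 0.5940905  -0.15749086]
5.0 W 0.16464962036731573 H 0.13418017943567168 std 0.0008304622101262431 0.0008690658390769243 0.0009203880132694412 0.017136339276983253 org [ 0.49198079 -0.14655396]
5.5 W 0.16449789608585136 H 0.13462876812243335 std 0.0009884583360581004 0.0010295988582451642 0.001188605093500666 0.017013369747624366 org [ 0.49234755 -0.146782  ]
6 W 0.16431978332238467 H 0.13524010339756354 std 0.0011892634228977755 0.001239730907118594 0.00150667359487881 0.01690180310358527 org [ 0.49266784 -0.14700193]
```

```bash
python3 - <<'E'
import pickle
from h import *
t=pickle.load(open("top0.pkl","rb"));s=pickle.load(open("side0.pkl","rb"))
a=np.radians(4.32);ex=np.array([np.cos(a),np.sin(a)]);ey=np.array([-np.sin(a),np.cos(a)])
L=np.array([.5220833,-.06142021]);Rr=np.array([.52508956,-.22633211]);B=np.array([.4517889,-.1393214])
o=(L@ey+Rr@ey)/2*ey+(B@ex+.04)*ex
print(o, (L-Rr)@ey)
J=lambda x,y,z:np.array([*(o+ex*x+ey*y),z])
pts=dict(seatL=J(0,.055,.05),seatR=J(0,-.055,.05),headtop=J(.07,.06,.115),prL=J(-.008,.055,.086),prR=J(-.008,-.055,.086),rolL=J(.005,.055,.059),rolR=J(.005,-.055,.059),
 c1=J(.095,.082,.012),c2=J(.095,-.082,.012),c3=J(-.04,-.082,.012),c4=J(-.04,.082,.012),pin0=J(.07+.092*np.cos(np.radians(-64.9)),.06+.092*np.sin(np.radians(-64.9)),.107))
for f,nm,(x,y,w,h),k in((t,"t",(375,115,100,90),8),(s,"s",(255,80,80,80),7)):
    im=cv2.resize(f["img"][y:y+h,x:x+w,::-1],None,fx=k,fy=k,interpolation=cv2.INTER_NEAREST)
    for n,p in pts.items():
        q=proj(f,p);u=((q-[x,y]+.5)*k).astype(int);cv2.drawMarker(im,tuple(int(v) for v in u),(0,0,255),0,12,1)
        print(nm,n,q.round(1))
    cv2.imwrite(f"pics/ov{nm}.png",im)
E
```

```text
[ 0.49242477 -0.14623016] 0.16466982080627474
t seatL [401.6 177.4]
t seatR [447.  173.7]
t headtop [401.1 143.2]
t prL [404.5 178.4]
t prR [451.3 174.6]
t rolL [402.  174.7]
t rolR [447.7 171. ]
t c1 [384.4 143.2]
t c2 [449.6 137.9]
t c3 [455.7 191.2]
t c4 [389.7 196.6]
t pin0 [434.5 124.6]
s seatL [305.2 134. ]
s seatR [309.  106.5]
s headtop [276.5 113.9]
s prL [308.3 123.7]
s prR [312.  96.]
s rolL [303.2 131.3]
s rolR [307.2 103.7]
s c1 [268.2 149.4]
s c2 [276.8 108.7]
s c3 [323.7 111.8]
s c4 [319.5 153. ]
s pin0 [266.2  94.2]
```

View pics/ovt.png

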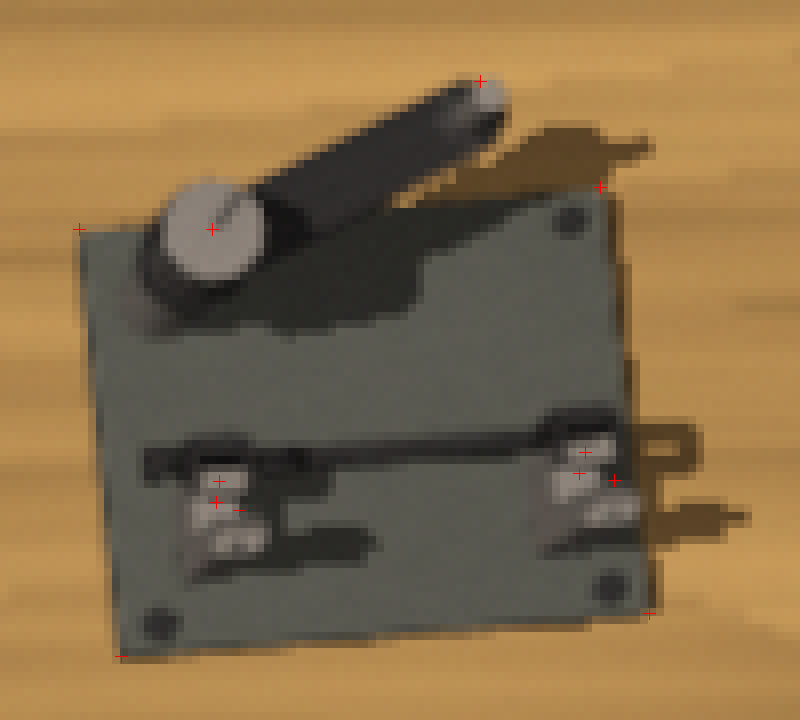

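View pics/ovs.png

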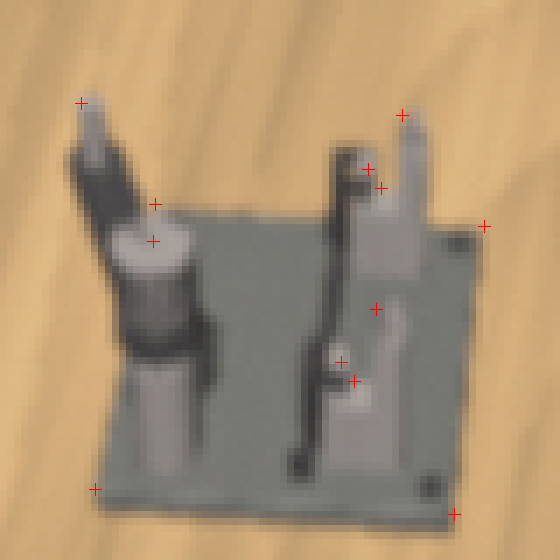

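```bash
cat >> h.py <<'E'
o=np.array([.49242,-.14623]);ja=np.radians(4.32)
ex=np.array([np.cos(ja),np.sin(ja)]);ey=np.array([-np.sin(ja),np.cos(ja)])
def J(x,y,z): return np.array([*(o+ex*x+ey*y),z])
def st(show=True):
    s=manip.state();M=q2m(s["tool_rot"]);th=np.degrees(np.arctan2(M[1,0],M[0,0]))
    if show: print("t%.2f"%s["time"],"tcp",np.round(s["tool_pos"],4),"th %.2f"%th,"tilt",np.round(M[:2,2],4),"F",np.round(s["contact_force"],1),"T",np.round(s["ft_torque"],2),"w %.3f"%s["gripper_width"],"J6 %.2f"%s["joint_pos"][5])
    return s,M,th
def go(p,th=None):
    s,M,t=st();d=M.T@(np.array(p)-s["tool_pos"])*100
    print("need tool cm",d.round(2),"norm",np.linalg.norm(d).round(2),"turn",None if th is None else round(((t-th+180)%360-180)/6,2))
E
python3 -m crank '[[0,0,0,-1.17],[0,0,0,-1.17],[0,0,0,-1.17],[0,0,0,-1.17],[0,0,0,-1.17],[0,0,0,-1.17],[0,0,0,-1.17],[0,0,0,-1.17],[0,0,0,-1.17],[0,0,0,-1.17]]' 0.38
python3 -c "
from h import *
go([.5718,.2335,.231],6.7)"
```

```text
time: 0.93
tool_pos: [0.2783, -0.5592, 0.2305]
tool_rot: [-0.001, 0.998, 0.061, -0.0]
contact_force: [0.0, -0.7, 0.3]
gripper_width: 0.38
t0.93 tcp [ 0.2783 -0.5592  0.2305] th 7.00 tilt [-0.0005  0.0012] F [ 0.  -0.7  0.3] T [ 0.01  0.07 -0.01] w 0.380 J6 -1.35
need tool cm [ 3.879e+01 -7.509e+01  3.000e-02] norm 84.52 turn 0.05
```

```bash
R='[1.6,-3.1,0,0]'; python3 -m crank '[[1.6,-3.1,0,0],[1.6,-3.1,0,0],[1.6,-3.1,0,0],[1.6,-3.1,0,0],[1.6,-3.1,0,0],[1.6,-3.1,0,0],[1.6,-3.1,0,0],[1.6,-3.1,0,0],[1.6,-3.1,0,0],[1.6,-3.1,0,0]]' | head -2
python3 -m crank '[[1.6,-3.1,0,0],[1.6,-3.1,0,0],[1.6,-3.1,0,0],[1.6,-3.1,0,0],[1.6,-3.1,0,0],[1.6,-3.1,0,0],[1.6,-3.1,0,0],[1.6,-3.1,0,0],[1.6,-3.1,0,0],[1.6,-3.1,0,0]]' | head -2
python3 -m crank '[[1.6,-3.1,0,0],[1.6,-3.1,0,0],[1.6,-3.1,0,0],[1.6,-3.1,0,0],[0.4,-0.7,0,0.05],[0,0,0,0],[0,0,0,0]]' | head -2
python3 -c "
from h import *
go([.5718,.2335,.011],6.7)"
```

```text
time: 1.77
tool_pos: [0.4015, -0.2313, 0.2309]
time: 2.6
tool_pos: [0.5244, 0.0953, 0.2308]
time: 3.18
tool_pos: [0.5763, 0.2311, 0.2305]
t3.18 tcp [0.5763 0.2311 0.2305] th 6.40 tilt [-0.0014 -0.001 ] F [-0.1 -1.1  0.4] T [0.06 0.05 0.04] w 0.383 J6 0.15
need tool cm [-0.39 -0.31 21.96] norm 21.96 turn -0.05
```

```bash
python3 -m crank '[[-0.4,-0.3,3,-0.05],[0,0,3,0],[0,0,3,0],[0,0,3,0],[0,0,2,0],[0,0,0,0],[0,0,0,0]]' 
python3 -c "
from h import *
grab('side','pics/s1.png');grab('top','pics/t1.png')
go([.5718,.2335,.011],6.7)
import cv2
a=cv2.imread('pics/s1.png')[180:290,190:340];cv2.imwrite('pics/s1c.png',cv2.resize(a,None,fx=5,fy=5,interpolation=2))
"
```

```text
time: 3.77
tool_pos: [0.5714, 0.2322, 0.0903]
tool_rot: [0.0, 0.998, 0.057, -0.001]
contact_force: [0.8, 0.1, 1.2]
gripper_width: 0.377
t3.87 tcp [0.5737 0.2334 0.0936] th 6.60 tilt [0.0031 0.0007] F [0.5 0.1 0.6] T [0.01 0.03 0.  ] w 0.380 J6 0.15
need tool cm [-0.22 -0.03  8.26] norm 8.26 turn -0.02
```

View pics/s1c.png

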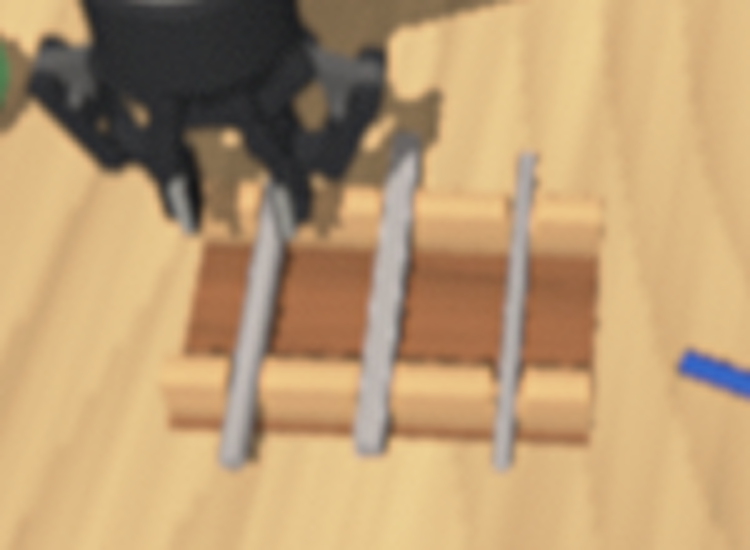

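The side view shows the fingers straddling the far bar, which is the round one, with the other bars clear to the right. I'll go down now.

```bash
python3 -m crank '[[-0.1,0,2,0],[0,0,2,0],[0,0,2,0],[0,0,1,0],[0,0,0.5,0],[0,0,0.4,0],[0,0,0,0],[0,0,0,0],[0,0,0,0]]' 
python3 -c "
from h import *
for i in range(4):
  grab('side','pics/s2.png')
  go([.5718,.2335,.011],6.7)
import cv2
a=cv2.imread('pics/s2.png')[180:290,190:340];cv2.imwrite('pics/s2c.png',cv2.resize(a,None,fx=5,fy=5,interpolation=2))
"
```

```text
time: 4.62
tool_pos: [0.5725, 0.2341, 0.0138]
tool_rot: [-0.0, 0.998, 0.058, 0.001]
contact_force: [0.1, 0.6, 0.1]
gripper_width: 0.384
t4.67 tcp [0.5724 0.2341 0.0136] th 6.66 tilt [0.0021 0.0006] F [-0.7  0.1 -0.7] T [ 0.01 -0.    0.02] w 0.378 J6 0.15
need tool cm [-0.07  0.05  0.26] norm 0.28 turn -0.01
t4.72 tcp [0.5722 0.2341 0.0134] th 6.66 tilt [0.0017 0.0005] F [-0.   0.4 -0.2] T [-0.04  0.01 -0.01] w 0.381 J6 0.15
need tool cm [-0.05  0.05  0.24] norm 0.25 turn -0.01
t4.77 tcp [0.5721 0.234  0.0132] th 6.66 tilt [0.0014 0.0004] F [0.9 0.3 0.3] T [-0.01  0.01 -0.01] w 0.377 J6 0.15
need tool cm [-0.03  0.05  0.22] norm 0.23 turn -0.01
t4.82 tcp [0.5719 0.234  0.013 ] th 6.66 tilt [0.001  0.0003] F [ 0.3 -0.   1.1] T [ 0.01  0.01 -0.01] w 0.383 J6 0.15
need tool cm [-0.01  0.05  0.2 ] norm 0.2 turn -0.01
```

View pics/s2c.png

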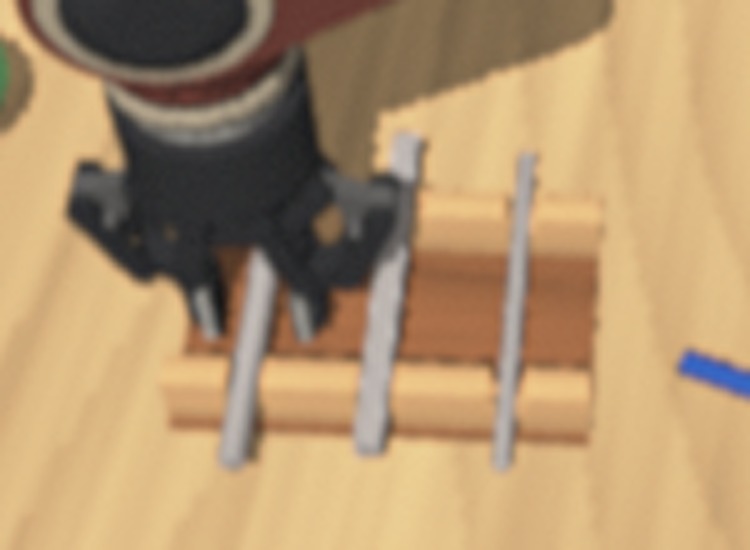

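```bash
python3 -m crank '[[0,0,0,0],[0,0,0,0],[0,0,0,0],[0,0,0,0],[0,0,0,0],[0,0,0,0],[0,0,0,0],[0,0,0,0]]' 0.05
python3 -c "
from h import *
go([.5718,.2335,.011],6.7)
"
```

```text
time: 5.48
tool_pos: [0.5716, 0.2339, 0.0126]
tool_rot: [-0.0, 0.998, 0.058, 0.0]
contact_force: [-1.0, 0.4, 3.5]
gripper_width: 0.118
t5.48 tcp [0.5716 0.2339 0.0126] th 6.66 tilt [0.0002 0.0001] F [-1.   0.4  3.5] T [-0.03  0.26  0.04] w 0.118 J6 0.15
need tool cm [0.01 0.04 0.16] norm 0.17 turn -0.01
```

```bash
python3 -m crank '[[0,0,-0.5,0],[0,0,-1,0],[0,0,-2,0],[0,0,-3,0],[0,0,-3,0],[0,0,-3,0],[0,0,-2,0],[0,0,0,0],[0,0,0,0]]' 
python3 -c "
from h import *
grab('side','pics/s3.png');grab('top','pics/t3.png')
import cv2
a=cv2.imread('pics/s3.png')[150:290,190:340];cv2.imwrite('pics/s3c.png',cv2.resize(a,None,fx=4,fy=4,interpolation=2))
go(J(0,0,.151),4.32)
"
```

```text
time: 6.23
tool_pos: [0.5721, 0.234, 0.159]
tool_rot: [-0.0, 0.998, 0.058, 0.001]
contact_force: [-0.0, 0.7, -2.2]
gripper_width: 0.109
t6.33 tcp [0.5702 0.2335 0.1554] th 6.66 tilt [-0.0031 -0.0009] F [ 0.2 -0.6 -2.1] T [ 0.02 -0.    0.03] w 0.118 J6 0.15
need tool cm [-12.13  36.81   0.5 ] norm 38.76 turn 0.39
```

View pics/s3c.png

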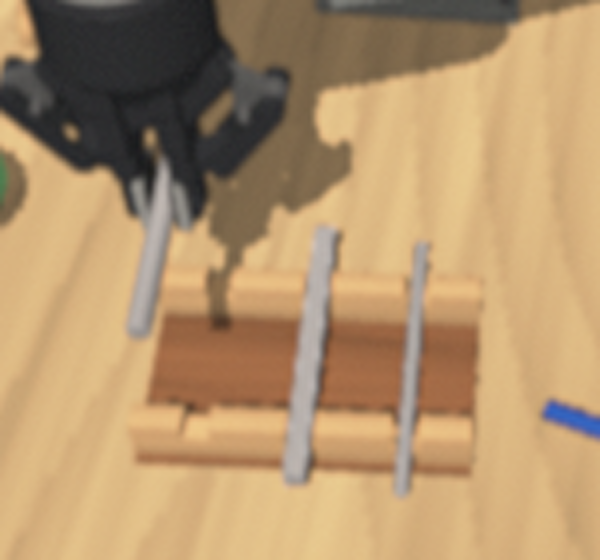

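View pics/t3.png

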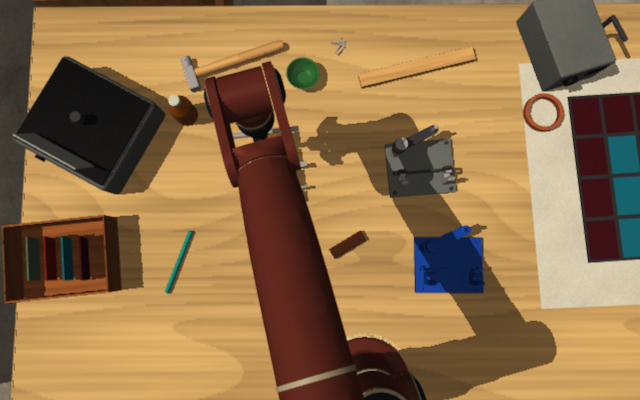

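The bar is held level and centred, and the other two bars haven't moved. Next I'll carry it over to the jig.

```bash
python3 -m crank '[[-0.5,1.5,0,0],[-1,3.05,0,0],[-1,3.05,0,0],[-1,3.05,0,0],[-1,3.05,0,0],[-1,3.05,0,0],[-1,3.05,0,0],[-1,3.05,0,0],[-1,3.05,0,0],[-1,3.05,0,0]]'|head -2 
python3 -m crank '[[-1,3.05,0,0],[-1,3.05,0,0],[-1,3.05,0,0],[-0.6,1.5,0,0],[0,0,0,0.39],[0,0,0,0],[0,0,0,0],[0,0,0,0],[0,0,0,0],[0,0,0,0]]'|head -2 
python3 -c "
from h import *
for i in range(4): grab('side')
go(J(0,0,.0544),4.32)
"
```

```text
time: 7.17
tool_pos: [0.5084, -0.0664, 0.1551]
time: 8.0
tool_pos: [0.4872, -0.1741, 0.157]
t8.20 tcp [ 0.4874 -0.1744  0.1573] th 4.36 tilt [ 0.     -0.0001] F [-0.6  0.8 -0.5] T [-0.01  0.01  0.01] w 0.113 J6 -0.56
need tool cm [ 0.72 -2.77 10.29] norm 10.68 turn 0.01
```

```bash
python3 -m crank '[[0.35,-1.35,0,0],[0.35,-1.4,1,0],[0,0,2,0],[0,0,2,0],[0,0,2,0],[0,0,0.2,0],[0,0,0,0],[0,0,0,0],[0,0,0,0],[0,0,0,0]]'|head -2 
python3 - <<'E'
from h import *
import pickle
for i in range(4): f=grab('side','pics/s4.png')
g=grab('top','pics/t4.png')
pickle.dump((f,g),open('4.pkl','wb'))
go(J(0,0,.0544),4.32)
s=manip.state();M=q2m(s["tool_rot"]);c=s["tool_pos"]-M[:,2]*.0174
for f,n,(x,y,w,h),k in((g,'t',(375,115,100,90),8),(f,'s',(245,60,100,100),6)):
    im=cv2.resize(f["img"][y:y+h,x:x+w,::-1],None,fx=k,fy=k,interpolation=2)
    for e in(-.08,0,.08):
        q=proj(f,c+M[:,1]*e);u=((q-[x,y]+.5)*k).astype(int);cv2.drawMarker(im,tuple(int(v) for v in u),(0,0,255),0,12,1)
    cv2.imwrite(f'pics/{n}4c.png',im)
E
```

```text
time: 9.03
tool_pos: [0.4933, -0.1473, 0.0871]
t9.28 tcp [ 0.4924 -0.1469  0.0858] th 4.32 tilt [ 0.0008 -0.0004] F [ 0.  -0.9 -2.3] T [ 0.01 -0.01  0.06] w 0.119 J6 -0.51
need tool cm [ 0.   -0.07  3.14] norm 3.14 turn -0.0
```

View pics/t4c.png

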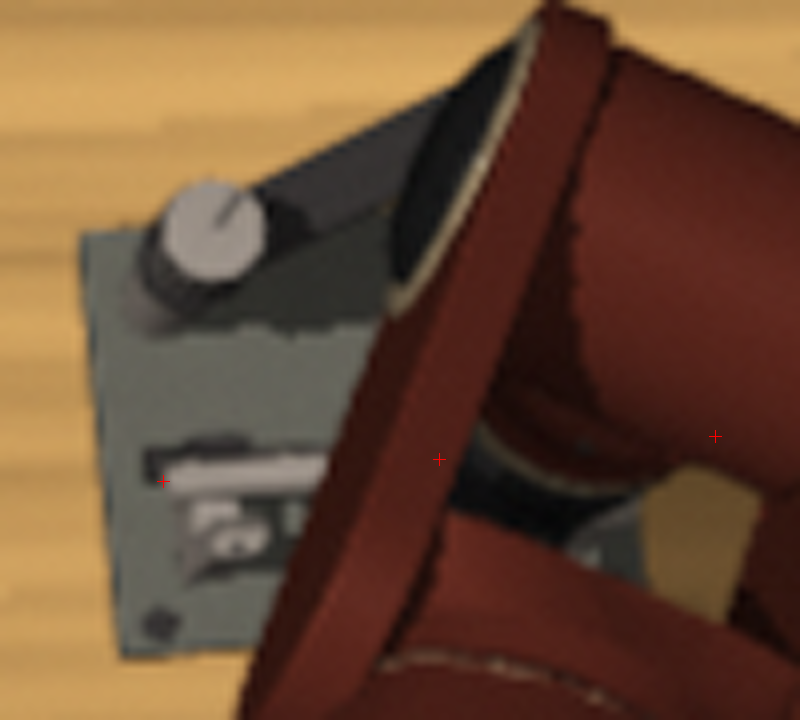

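View pics/s4c.png

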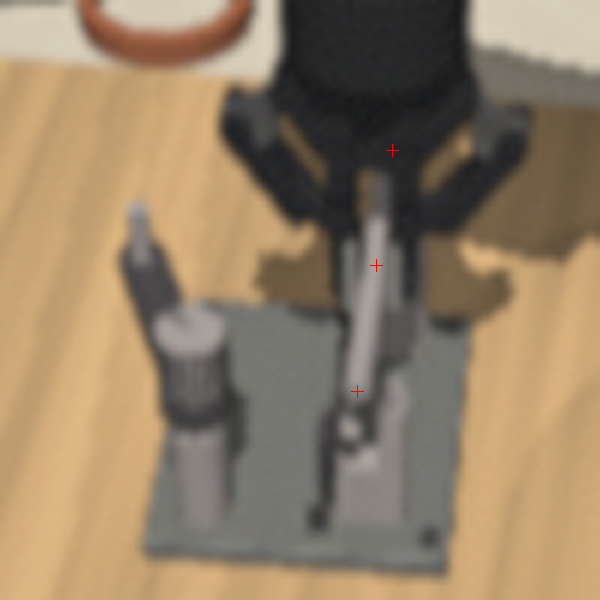

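```bash
python3 -m crank '[[0.05,-0.05,1,0],[0,0,1,0],[0,0,0.7,0],[0,0,0,0],[0,0,0,0],[0,0,0,0],[0,0,0,0],[0,0,0,0],[0,0,0,0],[0,0,0,0]]'
python3 -c "
from h import *
for i in range(3): grab('side');go(J(0,0,.0324),4.32)"
python3 -m crank '[[-0.1,0,0,0],[0,0,0,0],[0,0,0,0],[0,0,0,0],[0,0,0,0],[0,0,0,0]]'
python3 -m crank '[[-0.1,0,0,0],[0,0,0,0],[0,0,0,0],[0,0,0,0],[0,0,0,0],[0,0,0,0]]'
python3 -c "
from h import *
for i in range(2): grab('side');go(J(0,0,.0324),4.32)"
```

```text
time: 10.12
tool_pos: [0.4928, -0.1463, 0.0586]
tool_rot: [0.0, 0.999, 0.038, 0.0]
contact_force: [-0.1, -0.4, -1.5]
gripper_width: 0.117
t10.17 tcp [ 0.4928 -0.1462  0.0585] th 4.32 tilt [ 0.0004 -0.0001] F [-0.2 -0.  -1.4] T [ 0.   -0.01 -0.  ] w 0.118 J6 -0.51
need tool cm [-0.04 -0.    2.61] norm 2.61 turn -0.0
t10.22 tcp [ 0.4927 -0.1462  0.0585] th 4.32 tilt [ 0.0003 -0.0001] F [-0.6 -0.  -1.6] T [ 0.01 -0.03  0.02] w 0.119 J6 -0.51
need tool cm [-0.03 -0.    2.61] norm 2.61 turn -0.0
t10.27 tcp [ 0.4927 -0.1462  0.0584] th 4.32 tilt [ 0.0002 -0.0001] F [ 0.1  0.1 -1.2] T [ 0.01  0.   -0.04] w 0.121 J6 -0.51
need tool cm [-0.03 -0.    2.6 ] norm 2.6 turn -0.0
time: 10.77
tool_pos: [0.4917, -0.1463, 0.0583]
tool_rot: [0.0, 0.999, 0.038, 0.0]
contact_force: [0.3, 1.1, -1.0]
gripper_width: 0.116
time: 11.27
tool_pos: [0.4911, -0.1464, 0.0585]
tool_rot: [0.0, 0.999, 0.038, 0.001]
contact_force: [4.9, 0.9, -2.4]
gripper_width: 0.119
t11.32 tcp [ 0.4911 -0.1464  0.0585] th 4.32 tilt [ 0.0011 -0.0001] F [ 4.6  0.9 -2.3] T [ 0.13 -0.69 -0.07] w 0.115 J6 -0.51
need tool cm [ 0.13 -0.    2.61] norm 2.61 turn -0.0
t11.37 tcp [ 0.4911 -0.1464  0.0585] th 4.31 tilt [ 0.0011 -0.0001] F [ 5.3 -0.3 -3.3] T [ 0.09 -0.73  0.  ] w 0.112 J6 -0.51
need tool cm [ 0.13 -0.01  2.61] norm 2.61 turn -0.0
```

Contact with the fixed prong comes at x = -1.3 mm in my frame, where -2 mm was nominal. I'll move 2 mm to +x and press down.

```bash
python3 -m crank '[[0.2,0,0,0],[0,0,0,0],[0,0,0.3,0],[0,0,0.3,0],[0,0,0.3,0],[0,0,0.3,0],[0,0,0,0],[0,0,0,0]]'
python3 -m crank '[[0,0,0.3,0],[0,0,0.3,0],[0,0,0.3,0],[0,0,0.2,0],[0,0,0,0],[0,0,0,0],[0,0,0,0]]'
python3 -c "
from h import *
for i in range(2): grab('side');go(J(0,0,.0324),4.32)"
```

```text
time: 12.03
tool_pos: [0.4914, -0.1461, 0.0453]
tool_rot: [-0.0, 0.999, 0.038, -0.002]
contact_force: [-4.4, -1.2, -0.8]
gripper_width: 0.114
time: 12.62
tool_pos: [0.4924, -0.146, 0.0349]
tool_rot: [-0.0, 0.999, 0.038, -0.0]
contact_force: [-2.0, -0.6, -5.0]
gripper_width: 0.114
t12.67 tcp [ 0.4924 -0.146   0.035 ] th 4.32 tilt [-0.0005  0.0005] F [-2.2 -1.9 -5.6] T [-0.13  0.43 -0.02] w 0.118 J6 -0.51
need tool cm [-0.    0.02  0.26] norm 0.26 turn -0.0
t12.72 tcp [ 0.4925 -0.146   0.0351] th 4.32 tilt [-0.0004  0.0004] F [-2.6 -0.2 -5.2] T [-0.14  0.43 -0.02] w 0.118 J6 -0.51
need tool cm [-0.01  0.02  0.27] norm 0.27 turn 0.0
```

```bash
python3 -m crank '[[0,0,0.1,0],[0,0,0.1,0],[0,0,0.1,0],[0,0,0,0],[0,0,0,0],[0,0,0,0],[0,0,0,0]]'
python3 -c "
from h import *
for i in range(3): grab('side');go(J(0,0,.0324),4.32)"
```

```text
time: 13.3
tool_pos: [0.4934, -0.1465, 0.0329]
tool_rot: [0.0, 0.999, 0.038, 0.001]
contact_force: [-0.8, -0.0, -0.9]
gripper_width: 0.117
t13.35 tcp [ 0.4933 -0.1464  0.0329] th 4.32 tilt [ 0.0014 -0.0005] F [ 0.3  0.6 -0.9] T [ 0.01 -0.04  0.03] w 0.114 J6 -0.51
need tool cm [-0.08 -0.03  0.05] norm 0.1 turn -0.0
t13.40 tcp [ 0.4931 -0.1464  0.0328] th 4.32 tilt [ 0.0011 -0.0004] F [ 0.3  0.7 -1.5] T [-0.02  0.   -0.03] w 0.115 J6 -0.51
need tool cm [-0.07 -0.02  0.04] norm 0.08 turn 0.0
t13.45 tcp [ 0.493  -0.1464  0.0327] th 4.32 tilt [ 0.0009 -0.0004] F [ 0.4  1.2 -0.1] T [ 0.02 -0.08 -0.  ] w 0.119 J6 -0.51
need tool cm [-0.06 -0.02  0.03] norm 0.07 turn -0.0
```

```bash
python3 -m crank '[[0,0,0.1,0],[0,0,0,0],[0,0,0,0],[0,0,0,0],[0,0,0,0],[0,0,0,0],[0,0,0,0]]'
python3 - <<'E'
from h import *
for i in range(2): f=grab('side');go(J(0,0,.0324),4.32)
a=f["img"][80:180,245:345,::-1];cv2.imwrite('pics/s5c.png',cv2.resize(a,None,fx=6,fy=6,interpolation=2))
E
```

```text
time: 14.03
tool_pos: [0.4931, -0.1464, 0.0326]
tool_rot: [0.0, 0.999, 0.038, 0.0]
contact_force: [-2.4, 1.0, 5.7]
gripper_width: 0.119
t14.08 tcp [ 0.4931 -0.1464  0.0326] th 4.32 tilt [ 0.0004 -0.0002] F [-3.3  1.1  6.2] T [ 0.15  0.44 -0.01] w 0.115 J6 -0.51
need tool cm [-0.07 -0.02  0.02] norm 0.07 turn 0.0
t14.13 tcp [ 0.4931 -0.1464  0.0326] th 4.32 tilt [ 0.0004 -0.0002] F [-3.3  1.2  5.8] T [ 0.22  0.47 -0.02] w 0.114 J6 -0.51
need tool cm [-0.07 -0.02  0.02] norm 0.07 turn 0.0
```

View pics/s5c.png

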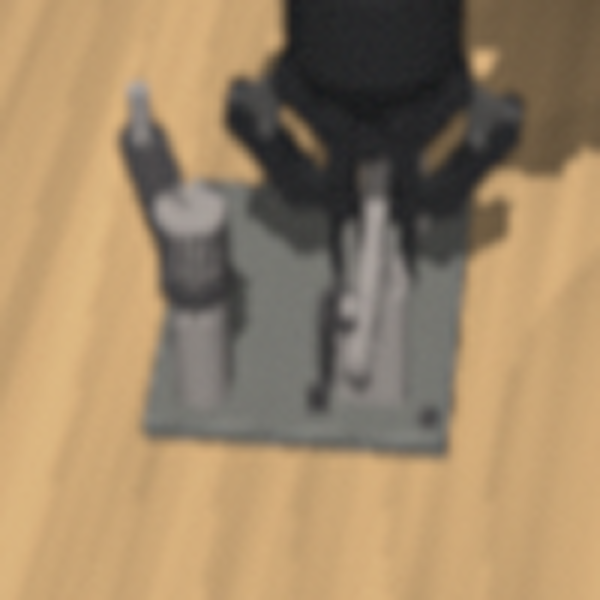

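The bar has bottomed on the slot floors: Fz is +6 N and the bar is at seat height. I'll release it and rise.

```bash
python3 -m crank '[[0,0,0,0],[0,0,0,0],[0,0,0,0],[0,0,0,0],[0,0,0,0],[0,0,0,0]]' 0.35
python3 -m crank '[[0,0,-1,0],[0,0,-2,0],[0,0,-3,0],[0,0,-3,0],[0,0,-3,0],[0,0,0,0],[0,0,0,0],[0,0,0,0]]'
python3 - <<'E'
from h import *
import pickle
st()
f=grab('side');g=grab('top');pickle.dump((f,g),open('6.pkl','wb'))
a=f["img"][80:180,245:345,::-1];cv2.imwrite('pics/s6c.png',cv2.resize(a,None,fx=6,fy=6,interpolation=2))
a=g["img"][100:210,365:485,::-1];cv2.imwrite('pics/t6c.png',cv2.resize(a,None,fx=6,fy=5,interpolation=2))
E
```

```text
time: 14.63
tool_pos: [0.4926, -0.1462, 0.0312]
tool_rot: [-0.0, 0.999, 0.038, -0.0]
contact_force: [0.1, -1.5, -0.0]
gripper_width: 0.351
time: 15.3
tool_pos: [0.4924, -0.1461, 0.1514]
tool_rot: [0.0, 0.999, 0.038, 0.0]
contact_force: [1.5, 1.2, -0.7]
gripper_width: 0.355
t15.30 tcp [ 0.4924 -0.1461  0.1514] th 4.32 tilt [ 0. -0.] F [ 1.5  1.2 -0.7] T [-0.    0.02  0.04] w 0.355 J6 -0.51
```

View pics/s6c.png

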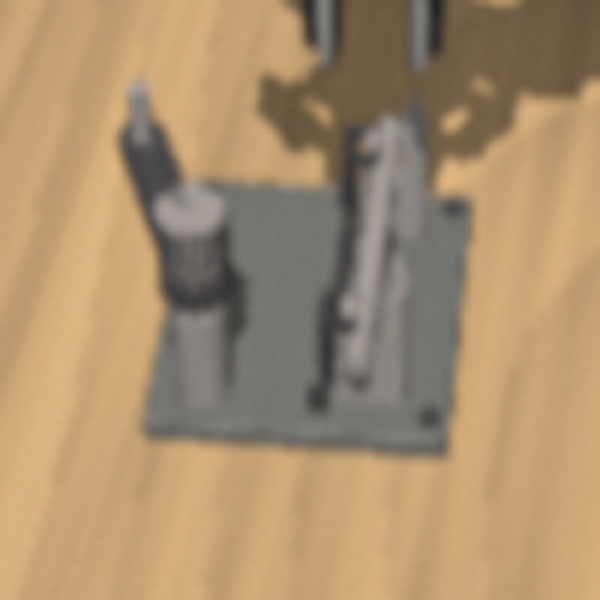

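View pics/t6c.png

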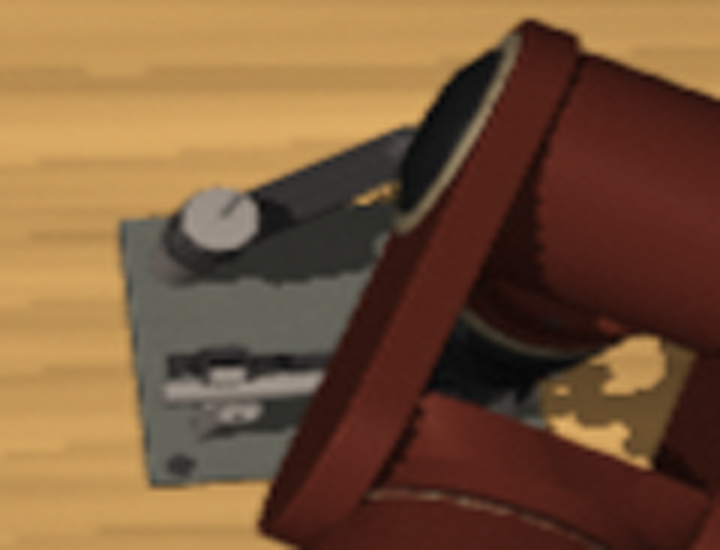

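The side view shows the bar lying in both forks with the rollers over it. Next I'll locate the strap pin.

```bash
python3 - <<'E'
from h import *
import pickle
t=pickle.load(open("top0.pkl","rb"));s=pickle.load(open("side0.pkl","rb"))
im=t["img"][115:145,415:445];g=im.mean(2);hsv=cv2.cvtColor(im,cv2.COLOR_RGB2HSV)
m=((hsv[...,1]<50)&(g>110)).astype(np.uint8)
n,l,stt,c=cv2.connectedComponentsWithStats(m)
for i in range(1,n): print(stt[i],c[i]+[415,115])
im=t["img"][130:160,385:415];g=im.mean(2);hsv=cv2.cvtColor(im,cv2.COLOR_RGB2HSV)
m=((hsv[...,1]<60)&(g>130)).astype(np.uint8)
n,l,stt,c=cv2.connectedComponentsWithStats(m)
for i in range(1,n):
  if stt[i,4]>40: print("head",stt[i],c[i]+[385,130],onz(t,*(c[i]+[385,130]),.1155),J(.07,.06,0))
p,e=tri(t,(435.4,126.4),s,(268,95.3));print("tri",p,e)
h=J(.07,.06,.107)
for px in [(435.4,126.4)]:
  p=onz(t,*px,.106);d=(p-h)[:2];print(p,np.linalg.norm(d),"jig-angle",np.degrees(np.arctan2(d@ey,d@ex)))
  a=np.degrees(np.arctan2(d@ey,d@ex));print("strap",np.radians(-64.9-a))
E
```

```text
[20 11  3  3  6] [435.83333333 126.83333333]
tri [ 0.59958498 -0.16445565  0.10175018] 0.0008480010159935302
[ 0.59892757 -0.16340462  0.106     ] 0.0920277005758216 jig-angle -67.7061983242996
strap 0.04897740022297563
```

```bash
python3 -m crank '[[0,0,0,-1],[0,0,0,-1],[0,0,0,-1],[0,0,0,-0.71],[0,0,0,0],[0,0,0,0]]' 0.27 | head -2
python3 -c "
from h import *
go([.5995,-.1634,.087],26.6)"
```

```text
time: 15.9
tool_pos: [0.4919, -0.1458, 0.1498]
t15.90 tcp [ 0.4919 -0.1458  0.1498] th 26.47 tilt [-0.0024  0.0011] F [ 1.4 -0.2  0.4] T [-0.03 -0.01  0.  ] w 0.269 J6 -0.90
need tool cm [8.86 6.38 6.26] norm 12.59 turn -0.02
```

```bash
python3 -m crank '[[2,1.4,0,0],[3,2.2,0,0],[2.5,1.8,0,0],[1.35,1,0,0],[0,0,0,0],[0,0,0,0],[0,0,0,0],[0,0,0,0],[0,0,0,0]]'|head -2 
python3 - <<'E'
from h import *
for i in range(3):f=grab('side')
go([.5995,-.1634,.087],26.6)
a=f["img"][60:180,225:345,::-1];cv2.imwrite('pics/s7c.png',cv2.resize(a,None,fx=5,fy=5,interpolation=2))
E
```

```text
time: 16.65
tool_pos: [0.5995, -0.1636, 0.1512]
t16.80 tcp [ 0.6    -0.1638  0.1515] th 26.56 tilt [ 0.0002 -0.0001] F [-0.6 -0.5 -0.1] T [ 0.03 -0.01 -0.04] w 0.274 J6 -0.85
need tool cm [-0.02 -0.05  6.45] norm 6.45 turn -0.01
```

View pics/s7c.png

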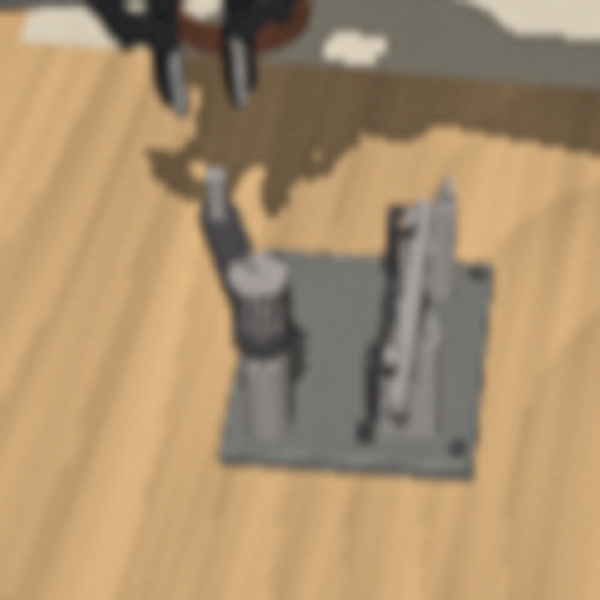

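```bash
python3 -m crank '[[0,0,1.5,0],[0,0,1.5,0],[0,0,1,0],[0,0,0.5,0],[0,0,0,0],[0,0,0,0]]'|tail -3
python3 -m crank '[[0,0,0.5,0],[0,0,0.5,0],[0,0,0.4,0],[0,0,0.3,0],[0,0,0.2,0],[0,0,0,0],[0,0,0,0],[0,0,0,0],[0,0,0,0]]'|tail -3
python3 - <<'E'
from h import *
for i in range(3):f=grab('side')
go([.5995,-.1634,.087],26.6)
a=f["img"][60:180,225:345,::-1];cv2.imwrite('pics/s8c.png',cv2.resize(a,None,fx=5,fy=5,interpolation=2))
E
```

```text
tool_rot: [-0.0, 0.973, 0.23, -0.0]
contact_force: [0.4, -0.5, 0.7]
gripper_width: 0.272
tool_rot: [0.0, 0.973, 0.23, 0.0]
contact_force: [-0.9, -0.2, -0.3]
gripper_width: 0.273
t18.20 tcp [ 0.6006 -0.1639  0.0876] th 26.57 tilt [ 0.0004 -0.0001] F [1.1 0.5 0.4] T [-0.03 -0.01  0.01] w 0.266 J6 -0.85
need tool cm [-0.07 -0.09  0.06] norm 0.13 turn -0.0
```

View pics/s8c.png

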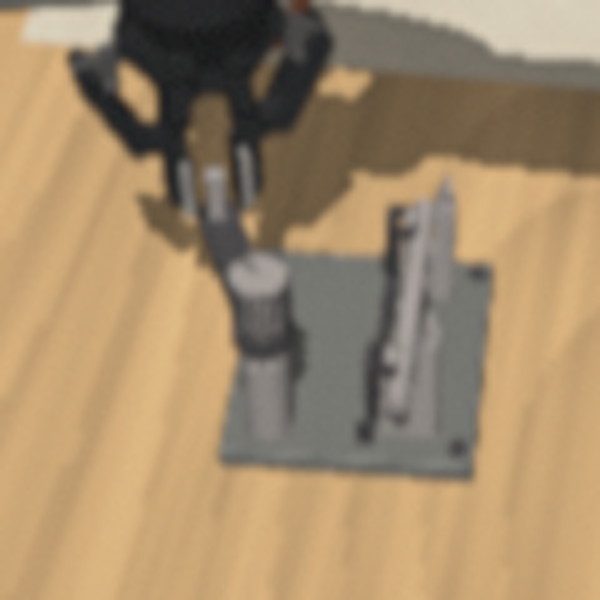

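The pin is between the fingers, so I'll swing the strap along its arc.

```bash
python3 -m crank '[[-0.96,-0.05,0,1],[-0.96,-0.05,0,1],[-0.96,-0.05,0,1],[-0.96,-0.05,0,1],[-0.96,-0.05,0,1],[0,0,0,0],[0,0,0,0]]'
python3 -m crank '[[-0.96,-0.05,0,1],[-0.96,-0.05,0,1],[-0.96,-0.05,0,1],[-0.96,-0.05,0,1],[-0.96,-0.05,0,1],[-0.96,-0.05,0,1],[0,0,0,0],[0,0,0,0],[0,0,0,0],[0,0,0,0]]'
python3 - <<'E'
from h import *
f=grab('side')
go(J(0.0006,0,.087),-45.1)
s,M,th=st(0);d=s["tool_pos"][:2]-J(.0706,.06,0)[:2];print("r",np.linalg.norm(d),"ang",np.degrees(np.arctan2(d@ey,d@ex)))
a=f["img"][60:180,225:345,::-1];cv2.imwrite('pics/s9c.png',cv2.resize(a,None,fx=5,fy=5,interpolation=2))
E
```

```text
time: 18.78
tool_pos: [0.5538, -0.1734, 0.0875]
tool_rot: [-0.0, 1.0, -0.029, 0.0]
contact_force: [-0.6, -1.4, -0.1]
gripper_width: 0.266
time: 19.62
tool_pos: [0.5015, -0.1529, 0.0874]
tool_rot: [-0.0, 0.942, -0.336, 0.0]
contact_force: [0.9, -0.9, -0.6]
gripper_width: 0.269
t19.67 tcp [ 0.5015 -0.1529  0.0874] th -39.33 tilt [0.0001 0.0001] F [ 0.2  0.6 -0.4] T [ 0.01 -0.02 -0.03] w 0.271 J6 0.25
need tool cm [-1.08  0.02  0.04] norm 1.08 turn 0.96
r 0.09155142067020007 ang -132.68808603440522
```

View pics/s9c.png

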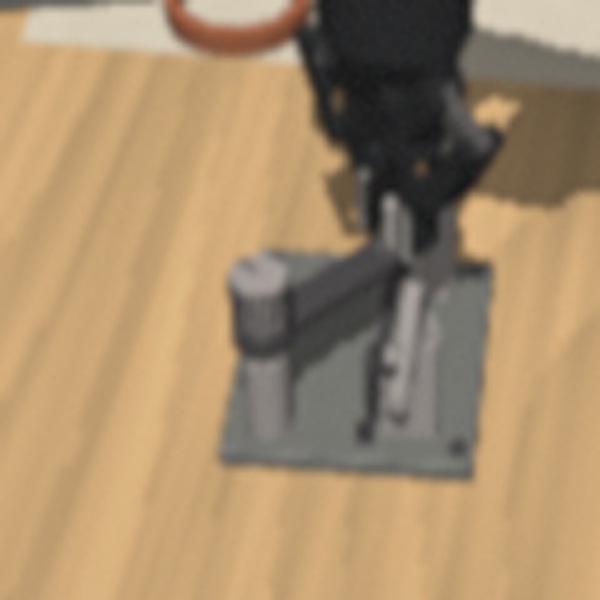

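The strap is following the pin and is nearly over the bar. I'll finish the swing to its stop.

```bash
python3 -m crank '[[-0.96,-0.05,0,1],[-0.2,0,0,0],[-0.2,0,0,0],[0,0,0,0],[0,0,0,0],[0,0,0,0]]'|tail -2
python3 -m crank '[[-0.2,0,0,0],[0,0,0,0],[0,0,0,0],[0,0,0,0]]'|tail -2
python3 -m crank '[[-0.15,0,0,0],[0,0,0,0],[0,0,0,0],[0,0,0,0]]'|tail -2
python3 - <<'E'
from h import *
f=grab('side')
go(J(0.0006,0,.087),-45.1)
E
```

```text
contact_force: [0.2, 0.2, 0.2]
gripper_width: 0.271
contact_force: [-0.0, -1.6, -0.3]
gripper_width: 0.269
contact_force: [2.6, -4.0, -1.1]
gripper_width: 0.269
t20.88 tcp [ 0.4892 -0.1414  0.0876] th -45.42 tilt [ 0.0015 -0.0013] F [ 2.  -5.2 -1. ] T [-0.67 -0.39  0.04] w 0.268 J6 0.37
need tool cm [0.61 0.06 0.06] norm 0.61 turn -0.05
```

The strap is at its stop, with about 5 N of resistance. I'll back off, lift and look.

```bash
python3 -m crank '[[0.5,0,0,0],[0,0,-1,0],[0,0,-2,0],[0,0,-3,0],[0,0,-1,0],[0,0,0,0],[0,0,0,0],[0,0,0,0]]' 0.5|tail -2
python3 - <<'E'
from h import *
f=grab('side');g=grab('top')
go(J(0.0706,.06,.087),161)
a=f["img"][60:180,225:345,::-1];cv2.imwrite('pics/s10c.png',cv2.resize(a,None,fx=5,fy=5,interpolation=2))
a=g["img"][100:210,365:485,::-1];cv2.imwrite('pics/t10c.png',cv2.resize(a,None,fx=6,fy=5,interpolation=2))
E
```

```text
contact_force: [0.7, -0.1, -0.0]
gripper_width: 0.502
t21.65 tcp [ 0.491  -0.1439  0.1552] th -45.42 tilt [-0.0033  0.0016] F [ 0.1 -0.3 -0.2] T [0.05 0.02 0.04] w 0.502 J6 0.36
need tool cm [ 0.27 -9.21  6.81] norm 11.46 turn 25.6
```

View pics/s10c.png

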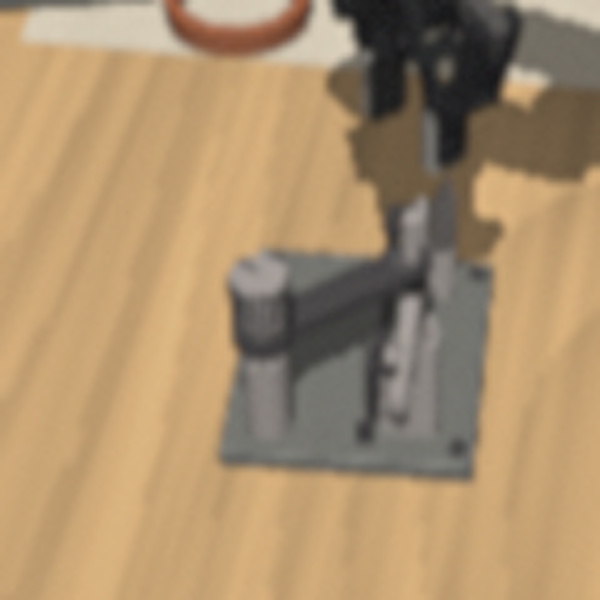

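View pics/t10c.png

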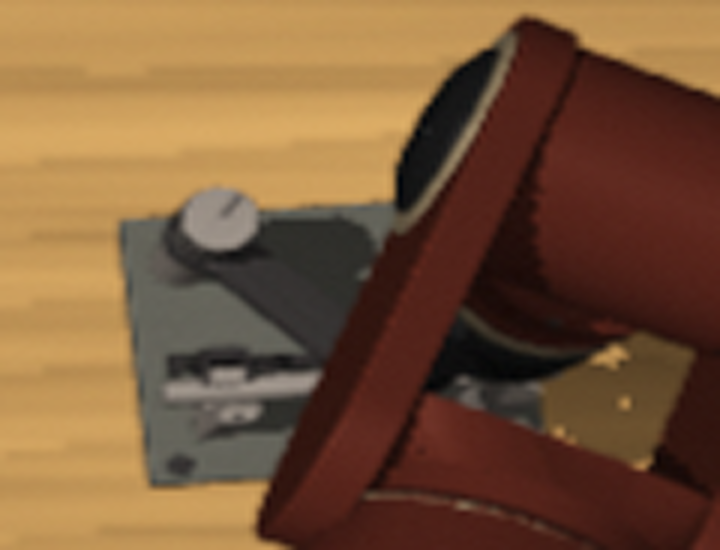

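```bash
python3 -m crank '[[0.1,-2.3,0,0],[0.1,-3,0,0],[0,-2.6,0,0],[0,-1.3,0,0],[0,0,0,-1.15],[0,0,0,-1.15],[0,0,0,-1.15],[0,0,0,-1.15],[0,0,0,-1.15],[0,0,0,-1.15]]'|head -2
python3 -m crank '[[0,0,0,-1.15],[0,0,0,-1.15],[0,0,0,-1.15],[0,0,0,-1.15],[0,0,0,-1.15],[0,0,0,-1.15],[0,0,0,-1.15],[0,0,0,-1.15],[0,0,0,-1.15],[0,0,0,-1.15]]'|head -2
python3 -m crank '[[0,0,0,-1.15],[0,0,0,-1.15],[0,0,0,-1.15],[0,0,0,-1.15],[0,0,0,-1.15],[0,0,0,-1.15],[0,0,0,-1.15],[0,0,0,-1.15],[0,0,0,-1.15],[0,0,0,-1.15]]'|head -2
python3 -m crank '[[0,0,0,-1.15],[0,0,0,-1.15],[0,0,0,-1.15],[0,0,0,-0.5],[0,0,0,0],[0,0,0,0],[0,0,0,0]]'|head -2
python3 - <<'E'
from h import *
for i in range(2):f=grab('side');
go(J(0.0706,.06,.087),161)
E
```

```text
time: 22.48
tool_pos: [0.5582, -0.0813, 0.156]
time: 23.32
tool_pos: [0.5582, -0.0814, 0.156]
time: 24.15
tool_pos: [0.5582, -0.0813, 0.156]
time: 24.73
tool_pos: [0.5587, -0.0813, 0.1567]
t24.83 tcp [ 0.5589 -0.0813  0.157 ] th 157.63 tilt [-0.0006  0.0001] F [ 0.3 -0.3  0.7] T [-0.01 -0.02 -0.  ] w 0.504 J6 -3.03
need tool cm [ 0.06 -0.    7.  ] norm 7.0 turn -0.56
```

```bash
python3 -m crank '[[0.05,0,1.5,0],[0,0,1.5,0],[0,0,1,0],[0,0,1,0],[0,0,0.5,0],[0,0,0,0],[0,0,0,0],[0,0,0,0]]'|tail -2
python3 -m crank '[[0,0,0.5,0],[0,0,0.5,0],[0,0,0.4,0],[0,0,0,0],[0,0,0,0],[0,0,0,0],[0,0,0,0],[0,0,0,0]]'|tail -2
python3 - <<'E'
from h import *
for i in range(2):f=grab('side');
go(J(0.0706,.06,.087),161)
a=f["img"][60:180,225:345,::-1];cv2.imwrite('pics/s11c.png',cv2.resize(a,None,fx=5,fy=5,interpolation=2))
E
```

```text
contact_force: [-0.0, 0.2, 1.0]
gripper_width: 0.5
contact_force: [0.1, -0.8, -0.2]
gripper_width: 0.502
t26.27 tcp [ 0.5588 -0.0811  0.0886] th 157.68 tilt [ 0.0005 -0.0001] F [ 0.4 -0.6 -0.6] T [0.   0.01 0.01] w 0.500 J6 -3.03
need tool cm [ 0.05 -0.02  0.16] norm 0.16 turn -0.55
```

View pics/s11c.png

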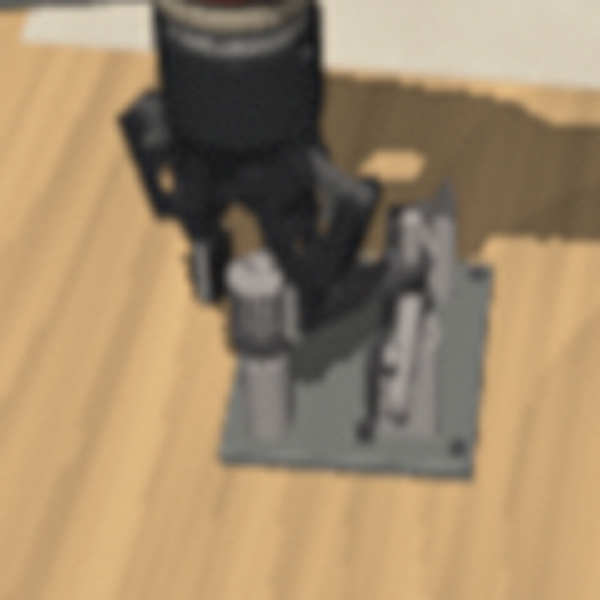

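The fingers straddle the screw head, so I'll grip it.

```bash
python3 -m crank '[[0,0,0.1,0],[0,0,0,0],[0,0,0,0],[0,0,0,0],[0,0,0,0],[0,0,0,0]]' 0.2
python3 - <<'E'
from h import *
go(J(0.0706,.06,.087),161)
E
```

```text
time: 26.77
tool_pos: [0.5592, -0.0813, 0.0878]
tool_rot: [0.001, 0.194, 0.981, -0.0]
contact_force: [1.6, -1.6, 2.4]
gripper_width: 0.33
t26.77 tcp [ 0.5592 -0.0813  0.0878] th 157.67 tilt [ 0.0014 -0.0004] F [ 1.6 -1.6  2.4] T [-0.11 -0.25 -0.01] w 0.330 J6 -3.03
need tool cm [ 0.09 -0.02  0.08] norm 0.12 turn -0.55
```

```bash
python3 -m crank '[[0,0,0.012,1],[0,0,0.012,1],[0,0,0.012,1],[0,0,0.012,1],[0,0,0.012,1],[0,0,0.012,1],[0,0,0.012,1],[0,0,0.012,1],[0,0,0.012,1],[0,0,0.012,1]]'
python3 -c "
from h import *
st();f=grab('side');cv2.imwrite('pics/s12c.png',cv2.resize(f['img'][60:180,225:345,::-1],None,fx=5,fy=5,interpolation=2))"
```

```text
time: 27.6
tool_pos: [0.5602, -0.0826, 0.0867]
tool_rot: [0.003, 0.66, 0.751, 0.0]
contact_force: [5.7, -5.8, -0.4]
gripper_width: 0.33
t27.60 tcp [ 0.5602 -0.0826  0.0867] th 97.39 tilt [ 0.0043 -0.0033] F [ 5.7 -5.8 -0.4] T [-0.82 -0.91  0.07] w 0.330 J6 -1.98
```

View pics/s12c.png

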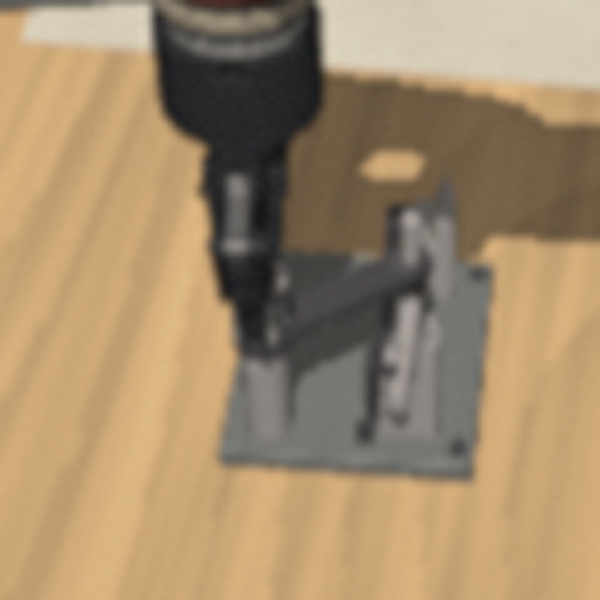

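```bash
python3 -m crank '[[-0.1,0.07,0.012,1],[0,0,0.012,1],[0,0,0.012,1],[0,0,0.012,1],[0,0,0.012,1],[0,0,0.012,1],[0,0,0.012,1],[0,0,0.012,1],[0,0,0.012,1],[0,0,0.012,1]]' | tail -2
python3 -c "
from h import *
st()"
```

```text
contact_force: [0.3, -7.9, 3.4]
gripper_width: 0.337
t28.48 tcp [ 0.5596 -0.0841  0.0854] th 37.40 tilt [ 0.0004 -0.0045] F [ 0.3 -7.9  3.4] T [-1.17  0.02  0.11] w 0.337 J6 -0.93
```

Fitting the three readings gives the screw axis at about (0.5584, -0.0832), 2 mm off the tool axis. I'll add that correction to the turning rows.

```bash
python3 -m crank '[[-0.06,0.06,0.012,1],[-0.06,0.05,0.012,1],[-0.02,0,0.012,1],[-0.02,0,0.012,1],[-0.02,0,0.012,1],[-0.02,0,0.012,1],[-0.02,0,0.012,1],[-0.02,0,0.012,1],[-0.02,0,0.012,1],[-0.02,0,0.012,1]]' | tail -2
python3 -c "
from h import *
st()"
```

```text
contact_force: [1.0, -2.5, 2.9]
gripper_width: 0.334
t29.32 tcp [ 0.5579 -0.0844  0.0842] th -22.61 tilt [ 0.0007 -0.0016] F [ 1.  -2.5  2.9] T [-0.42 -0.12 -0.01] w 0.334 J6 0.11
```

```bash
python3 -m crank '[[-0.02,0.02,0.012,1],[-0.02,0,0.012,1],[-0.02,0,0.012,1],[-0.02,0,0.012,1],[-0.02,0,0.012,1],[-0.02,0,0.012,1],[-0.02,0,0.012,1],[-0.02,0,0.012,1],[-0.02,0,0.012,1],[-0.02,0,0.012,1]]' | tail -2
python3 -c "
from h import *
st()"
python3 -m crank '[[-0.02,0,0.012,1],[-0.02,0,0.012,1],[-0.02,0,0.012,1],[-0.02,0,0.012,1],[-0.02,0,0.012,1],[-0.02,0,0.012,1],[-0.02,0,0.012,1],[-0.02,0,0.012,1],[-0.02,0,0.012,1],[-0.02,0,0.012,1]]' | tail -2
python3 -c "
from h import *
st()"
```

```text
contact_force: [1.8, -1.8, 2.0]
gripper_width: 0.332
t30.15 tcp [ 0.5568 -0.0831  0.083 ] th -82.61 tilt [ 0.0014 -0.0014] F [ 1.8 -1.8  2. ] T [-0.29 -0.31  0.02] w 0.332 J6 1.16
contact_force: [2.1, -4.1, 1.8]
gripper_width: 0.331
t30.98 tcp [ 0.5575 -0.0815  0.0818] th -142.61 tilt [ 0.0015 -0.0018] F [ 2.1 -4.1  1.8] T [-0.45 -0.27  0.08] w 0.331 J6 2.21
```

```bash
python3 -m crank '[[-0.02,0,0.012,1],[-0.02,0,0.012,1],[-0.02,0,0.012,1],[-0.02,0,0.012,1],[-0.02,0,0.012,1],[-0.02,0,0.012,1],[-0.02,0,0.012,1],[0,0,0,0],[0,0,0,0]]' | tail -2
python3 -c "
from h import *
st()"
python3 -m crank '[[0,0,0,0],[0,0,0,0],[0,0,0,0],[0,0,0,0]]' 0.5 | tail -2
python3 -m crank '[[0,0,-1,0],[0,0,-2,0],[0,0,-2,0],[0,0,0,0],[0,0,0,0],[0,0,0,0]]' | tail -2
python3 - <<'E'
from h import *
st()
f=grab('side');g=grab('top')
cv2.imwrite('pics/s13c.png',cv2.resize(f['img'][60:180,225:345,::-1],None,fx=5,fy=5,interpolation=2))
cv2.imwrite('pics/t13c.png',cv2.resize(g['img'][100:210,365:485,::-1],None,fx=6,fy=5,interpolation=2))
E
```

```text
contact_force: [2.5, -4.5, 2.5]
gripper_width: 0.335
t31.73 tcp [ 0.5586 -0.0811  0.0809] th 175.82 tilt [ 0.0012 -0.0018] F [ 2.5 -4.5  2.5] T [-0.72 -0.29 -0.07] w 0.335 J6 2.94
contact_force: [0.3, 0.2, -0.0]
gripper_width: 0.5
contact_force: [-0.9, 0.1, -1.4]
gripper_width: 0.499
t32.57 tcp [ 0.5578 -0.08    0.1302] th 175.69 tilt [-0.0006  0.0003] F [-0.9  0.1 -1.4] T [-0.08 -0.02 -0.01] w 0.499 J6 2.94
```

View pics/s13c.png

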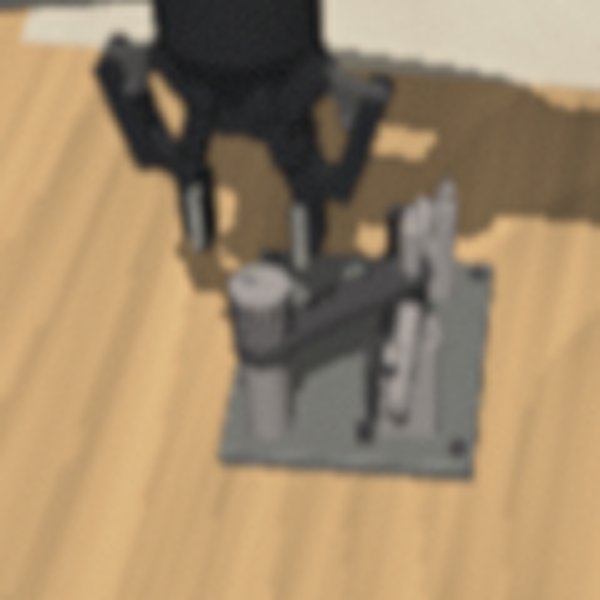

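View pics/t13c.png

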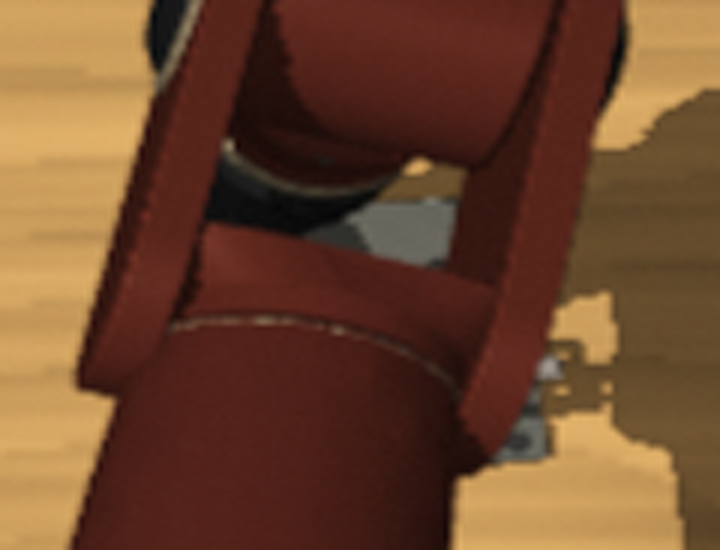

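The head has come down and the strap is still over the bar. I'll rotate back about 228° for the second grip.

```bash
python3 -m crank '[[0,0,0,-1.15],[0,0,0,-1.15],[0,0,0,-1.15],[0,0,0,-1.15],[0,0,0,-1.15],[0,0,0,-1.15],[0,0,0,-1.15],[0,0,0,-1.15],[0,0,0,-1.15],[0,0,0,-1.15]]'|head -2
python3 -m crank '[[0,0,0,-1.15],[0,0,0,-1.15],[0,0,0,-1.15],[0,0,0,-1.15],[0,0,0,-1.15],[0,0,0,-1.15],[0,0,0,-1.15],[0,0,0,-1.15],[0,0,0,-1.15],[0,0,0,-1.15]]'|head -2
python3 -m crank '[[0,0,0,-1.15],[0,0,0,-1.15],[0,0,0,-1.15],[0,0,0,-1.15],[0,0,0,-1.15],[0,0,0,-1.15],[0,0,0,-1.15],[0,0,0,-1.15],[0,0,0,-1.15],[0,0,0,-1.15]]'|head -2
python3 -m crank '[[0,0,0,-1.15],[0,0,0,-1.15],[0,0,0,-1.15],[0,0,0,0],[0,0,0,0],[0,0,0,0],[0,0,0,0]]'|head -2
python3 - <<'E'
from h import *
for i in range(2):f=grab('side');
go([.5584,-.0832,.081])
E
```

```text
time: 33.5
tool_pos: [0.5573, -0.0799, 0.129]
time: 34.33
tool_pos: [0.5573, -0.0799, 0.129]
time: 35.17
tool_pos: [0.5573, -0.0799, 0.129]
time: 35.75
tool_pos: [0.5579, -0.0801, 0.1301]
t35.85 tcp [ 0.5581 -0.0801  0.1303] th 43.32 tilt [-0.0003  0.0001] F [ 0.3  0.3 -0.4] T [-0.01  0.    0.  ] w 0.504 J6 -1.03
need tool cm [-0.19  0.25  4.93] norm 4.94 turn None
```

```bash
python3 -m crank '[[-0.2,0.25,1,0],[0,0,1.5,0],[0,0,1,0],[0,0,0.5,0],[0,0,0.5,0],[0,0,0.4,0],[0,0,0,0],[0,0,0,0],[0,0,0,0]]'|tail -2
python3 -m crank '[[0,0,0,0],[0,0,0,0],[0,0,0,0],[0,0,0,0],[0,0,0,0],[0,0,0,0]]' 0.2|tail -2
python3 -c "
from h import *
st()"
python3 -m crank '[[0,0,0.012,1],[0,0,0.012,1],[0,0,0.012,1],[0,0,0.012,1],[0,0,0.012,1],[0,0,0.012,1],[0,0,0.012,1],[0,0,0.012,1],[0,0,0.012,1],[0,0,0.012,1]]'|tail -2
python3 -c "
from h import *
st()"
```

```text
contact_force: [1.1, -0.3, -0.6]
gripper_width: 0.499
contact_force: [-1.3, 1.2, 5.4]
gripper_width: 0.328
t37.10 tcp [ 0.559  -0.0834  0.0824] th 43.38 tilt [ 0.0014 -0.0001] F [-1.3  1.2  5.4] T [ 0.18  0.16 -0.02] w 0.328 J6 -1.04
contact_force: [-2.2, 1.0, 7.7]
gripper_width: 0.329
t37.93 tcp [ 0.5585 -0.0835  0.0812] th -16.90 tilt [-0.0002 -0.0003] F [-2.2  1.   7.7] T [0.16 0.54 0.06] w 0.329 J6 0.02
```

```bash
python3 -m crank '[[0,0,0.012,1],[0,0,0.012,1],[0,0,0.012,1],[0,0,0.012,1],[0,0,0.012,1],[0,0,0.012,1],[0,0,0.012,1],[0,0,0.012,1],[0,0,0.012,1]]'|tail -2
python3 -c "
from h import *
st()"
python3 -m crank '[[0,0,0.012,1],[0,0,0.012,1],[0,0,0.012,1]]'|tail -2
python3 -c "
from h import *
st()"
```

```text
contact_force: [-4.9, 1.5, 9.4]
gripper_width: 0.324
t38.68 tcp [ 0.5581 -0.0831  0.0801] th -70.89 tilt [-0.0013  0.0004] F [-4.9  1.5  9.4] T [0.32 0.68 0.11] w 0.324 J6 0.96
contact_force: [-4.0, 3.0, 9.0]
gripper_width: 0.332
t38.93 tcp [ 0.5581 -0.0829  0.0797] th -88.89 tilt [-0.0013  0.0008] F [-4.  3.  9.] T [0.36 0.7  0.06] w 0.332 J6 1.27
```

```bash
for i in 1 2 3; do python3 -m crank '[[0,0,0.012,1],[0,0,0.012,1],[0,0,0,0]]'>/dev/null
python3 -c "
from h import *
st()"; done
```

```text
t39.18 tcp [ 0.5581 -0.0828  0.0795] th -100.81 tilt [-0.0013  0.001 ] F [-4.3  3.2  8.6] T [ 0.46  0.75 -0.07] w 0.334 J6 1.48
t39.43 tcp [ 0.5582 -0.0827  0.0793] th -112.80 tilt [-0.0012  0.0012] F [-4.2  4.7  9.6] T [ 0.47  0.76 -0.02] w 0.331 J6 1.69
t39.68 tcp [ 0.5603 -0.084   0.0794] th -124.59 tilt [ 0.005  -0.0023] F [ 4.6 -0.3  2.6] T [-0.38 -0.76  0.59] w 0.328 J6 1.90
```

```bash
for i in 1; do python3 -m crank '[[0,0,0,0.5],[0,0,0,0.5],[0,0,0,0],[0,0,0,0]]'>/dev/null
python3 -c "
from h import *
st()"; done
```

```text
t40.02 tcp [ 0.5597 -0.0837  0.0793] th -130.50 tilt [ 0.0029 -0.0006] F [2.2 0.2 4.8] T [-0.09 -0.26 -0.05] w 0.333 J6 2.00
```

```bash
for i in 1 2 3; do python3 -m crank '[[0,0,0,1],[0,0,0,0]]'>/dev/null
python3 -c "
from h import *
st()"; done
```

```text
t40.18 tcp [ 0.5592 -0.0834  0.0793] th -136.65 tilt [ 0.0016 -0.    ] F [0.5 1.9 6.9] T [ 0.07 -0.09 -0.03] w 0.328 J6 2.10
t40.35 tcp [ 0.5589 -0.0831  0.0792] th -142.68 tilt [0.0007 0.0007] F [0.9 1.8 6.8] T [ 0.17  0.16 -0.04] w 0.331 J6 2.21
t40.52 tcp [ 0.5589 -0.0832  0.0791] th -148.53 tilt [ 0.0007 -0.0001] F [0.5 1.9 6.2] T [0.18 0.03 0.66] w 0.331 J6 2.31
```

```bash
for i in 1 2; do python3 -m crank '[[0,0,0,0],[0,0,0,0]]'>/dev/null
python3 -c "
from h import *
st()"; done;  python3 -m crank '[[0,0,0,0.5],[0,0,0,0]]'>/dev/null
python3 -c "
from h import *
st()"
```

```text
t40.68 tcp [ 0.5589 -0.0832  0.0791] th -148.38 tilt [0.0006 0.0001] F [0.5 1.1 6.5] T [0.19 0.09 0.6 ] w 0.329 J6 2.31
t40.85 tcp [ 0.5589 -0.0832  0.0791] th -148.38 tilt [0.0007 0.0001] F [0.4 1.5 6.9] T [0.18 0.08 0.57] w 0.329 J6 2.31
t41.02 tcp [ 0.5584 -0.0823  0.079 ] th -151.54 tilt [-0.0006  0.0024] F [-2.   5.6  9.3] T [0.66 0.32 0.09] w 0.332 J6 2.36
```

```bash
python3 -m crank '[[0,0,0,0],[0,0,0,0],[0,0,0,0],[0,0,-0.1,0]]' 0.45|tail -2
python3 -c "
from h import *
go([.5584,-.0832,.0805])"
python3 -m crank '[[0,0,0,-1],[0,0,0,-1],[0,0,0,-1],[0,0,0,-1],[0,0,0,-1],[0,0,0,-1],[0,0,0,0],[0,0,0,0]]'|tail -2
python3 -c "
from h import *
go([.5584,-.0832,.0805])"
```

```text
contact_force: [0.4, 0.2, -0.5]
gripper_width: 0.451
t41.35 tcp [ 0.5575 -0.0833  0.078 ] th -151.60 tilt [-0.0021  0.0005] F [ 0.4  0.2 -0.5] T [-0.01  0.04  0.02] w 0.451 J6 2.37
need tool cm [-0.08 -0.03 -0.25] norm 0.26 turn None
contact_force: [0.2, -0.3, 0.6]
gripper_width: 0.445
t42.02 tcp [ 0.5582 -0.0834  0.0788] th -115.77 tilt [-0.0007  0.0001] F [ 0.2 -0.3  0.6] T [-0.02  0.01  0.  ] w 0.445 J6 1.74
need tool cm [-0.03 -0.01 -0.17] norm 0.17 turn None
```

```bash
python3 -m crank '[[0,0,0,0],[0,0,0,0],[0,0,0,0],[0,0,0,0],[0,0,0,0]]' 0.2|tail -2
python3 -c "
from h import *
st()"
for i in 1 2 3 4; do python3 -m crank '[[0,0,0,0.5],[0,0,0,0]]'>/dev/null
python3 -c "
from h import *
st()"; done
```

```text
contact_force: [0.2, 3.3, 2.9]
gripper_width: 0.333
t42.43 tcp [ 0.5585 -0.0829  0.0793] th -115.65 tilt [0.0003 0.001 ] F [0.2 3.3 2.9] T [ 0.64  0.01 -0.09] w 0.333 J6 1.74
t42.60 tcp [ 0.5586 -0.0829  0.0793] th -118.68 tilt [0.0004 0.0007] F [0.6 4.2 2.8] T [ 0.7  -0.03 -0.06] w 0.332 J6 1.79
t42.77 tcp [ 0.5586 -0.0829  0.0793] th -121.61 tilt [0.0005 0.0007] F [0.4 4.8 2.4] T [ 0.76 -0.03  0.14] w 0.333 J6 1.84
t42.93 tcp [ 0.5582 -0.0826  0.0793] th -124.54 tilt [-0.0009  0.0012] F [-1.   6.4  4.1] T [0.96 0.24 0.5 ] w 0.331 J6 1.89
t43.10 tcp [ 0.5574 -0.0819  0.0792] th -127.59 tilt [-0.0031  0.0028] F [-3.6  7.8  5.5] T [1.18 0.73 0.08] w 0.331 J6 1.95
```

The torque builds to 0.5–0.6 N·m within a few degrees and then the pads slip on the head. That fits the screw being at its stop. I'll release, clear the jig and check with the cameras.

```bash
python3 -m crank '[[0,0,0,0],[0,0,0,0],[0,0,0,0],[0,0,0,0],[0,0,0,0]]' 0.5|tail -2
python3 -m crank '[[0,0,-1,0],[0,0,-2,0],[0,0,-3,0],[0,0,-3,0],[0,0,-1,0],[0,0,0,0]]' |tail -2
python3 -c "
from h import *
go([.45,.12,.17])"
```

```text
contact_force: [-0.3, -0.7, -0.3]
gripper_width: 0.496
contact_force: [-0.1, -0.1, 0.1]
gripper_width: 0.497
t44.02 tcp [ 0.5609 -0.0842  0.1841] th -127.62 tilt [ 0.0081 -0.0025] F [-0.1 -0.1  0.1] T [ 0.    0.03 -0.02] w 0.497 J6 1.95
need tool cm [-9.4  21.25  1.27] norm 23.27 turn None
```

```bash
python3 -m crank '[[-1.3,3,0,0],[-1.3,3,0,0],[-1.3,3,0,0],[-1.3,3,0,0],[-1.3,3,0,0],[-1.3,3,0,0],[-1.3,3,0,0],[0,0,0,0],[0,0,0,0]]' |tail -2
python3 - <<'E'
from h import *
import pickle
st()
f=grab('side');g=grab('top');pickle.dump((f,g),open('20.pkl','wb'))
cv2.imwrite('pics/s20c.png',cv2.resize(f['img'][60:180,225:345,::-1],None,fx=5,fy=5,interpolation=2))
cv2.imwrite('pics/t20c.png',cv2.resize(g['img'][115:205,375:475,::-1],None,fx=8,fy=6.6,interpolation=2))
E
```

```text
contact_force: [-0.7, -1.3, -0.4]
gripper_width: 0.5
t44.77 tcp [0.4462 0.1178 0.1774] th -127.45 tilt [-0.0022 -0.0006] F [-0.7 -1.3 -0.4] T [-0.02  0.    0.02] w 0.500 J6 2.32
```

View pics/s20c.png

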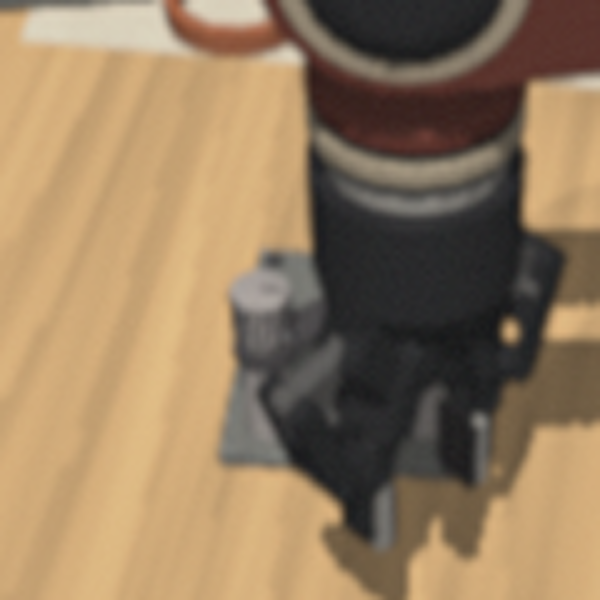

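View pics/t20c.png

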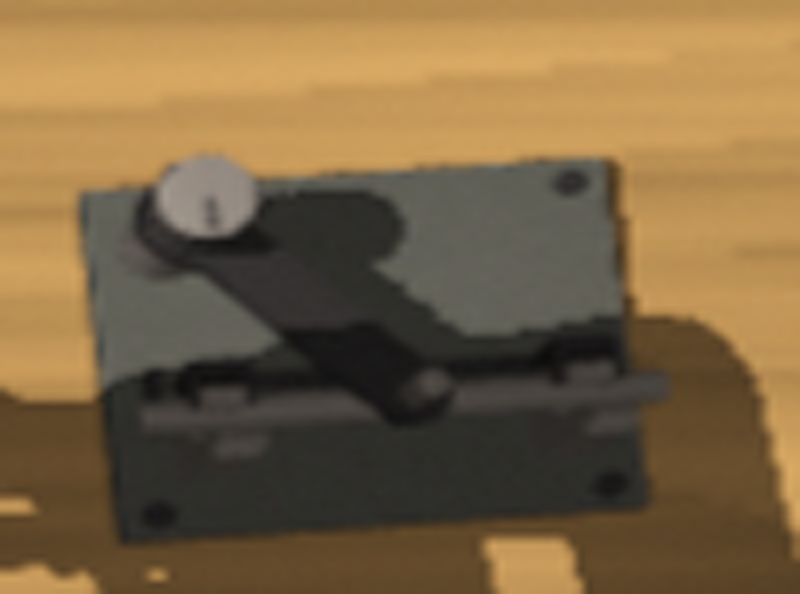

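```bash
python3 -m crank '[[0,0,0,0],[0,0,0,0],[0,0,0,0],[0,0,0,0]]'|tail -2
python3 - <<'E'
from h import *
import pickle
f,g=pickle.load(open('20.pkl','rb'))
im=g["img"][132:152,388:412].astype(np.float32).mean(2);big=cv2.resize(im,None,fx=16,fy=16,interpolation=2)
m=(big>110).astype(np.uint8);n,l,s,c=cv2.connectedComponentsWithStats(m)
i=1+np.argmax(s[1:,4]);h=max(cv2.findContours((l==i).astype(np.uint8),0,2)[0],key=cv2.contourArea);(cx,cy),r=cv2.minEnclosingCircle(h)
yy,xx=np.mgrid[:big.shape[0],:big.shape[1]];d=np.hypot(xx-cx,yy-cy);k=(d<r*.75);dk=k&(big<np.percentile(big[k],8))
mx,my=xx[dk].mean()-cx,yy[dk].mean()-cy;print("mark bearing cw from up",np.degrees(np.arctan2(mx,-my)),r/16)
cv2.imwrite('pics/s21.png',f["img"][:,:,::-1])
E
```

```text
contact_force: [0.8, -0.1, 0.1]
gripper_width: 0.499
mark bearing cw from up -174.82602258257154 13.360578536987305
```

View pics/s21.png

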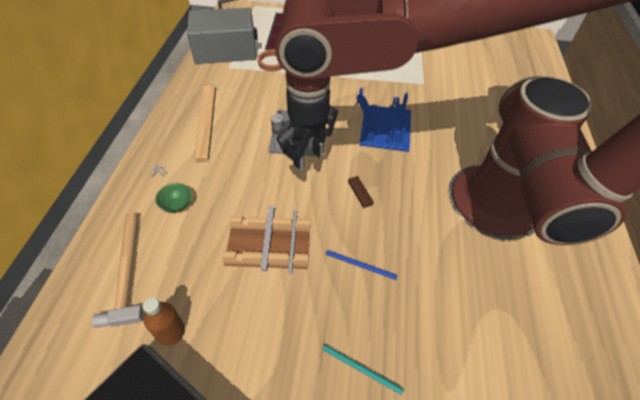

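```bash
python3 -c "
from h import *
st();print(manip.job_done())"
```

```text
t45.20 tcp [0.4479 0.1163 0.179 ] th -127.69 tilt [-0.0002 -0.0001] F [ 0.8 -0.1  0.1] T [ 0.03  0.04 -0.01] w 0.499 J6 2.32
the job is handed in; nothing more can be done
None
```

The round bar is clamped in the jig and the job was handed in at 45 s of the 72 s allowed; no verdict was reported.

**What I did:** I took the round bar from the far notch and pressed it down until it met the slot floors (+6 N at seat height). I then swung the strap by its pin to its stop (about 5 N of resistance). The thumbscrew took two grips, roughly 500° clockwise in all, and I tested the stop with a third grip before letting go.

**Last checks that agreed:**
- **Bar:** the final top view shows it lying evenly through both forks, with the strap and its pin over it.
- **Screw:** the mark on the head turned about 490°. If the mark points along the jig's x axis at zero, which is my assumption, the screw is at about 9.4 rad.
- **Other bars:** the side view shows the thin and square bars still in their notches.
- **Arm:** it stands clear of everything, with contact force at about zero.

**Checks that disagreed or were not made:**
- **Torque at the stop:** it was not steady. It built to about 0.6 N·m, then the pads slipped on the head and it dropped, more than once. I took this to be the stop.
- **Screw axis:** it came out about 2 mm off my first camera estimate. This caused up to 8 N of sideways load on the first grip until I corrected it.
- **Automatic mark angle:** this reading failed because its fitted circle was wrong, so I read the mark by eye.
- **Pad force and jaw angle:** neither could be measured directly. From the screw position the pad force should be about 11 N.

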